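Pin the tool case lid back on its hinge

TASK

The lid of the small wooden case on the jeweller's bench is off its hinge and has been left on top, pushed back and askew. Slide it along the rim, away from the hinge side, until its hinge knuckles are home between those of the case, then take the loose steel hinge pin from its cradle and slide it through all five knuckles, starting at the end nearest the cradle (that knuckle is worn loose and hangs a little low: feel for its bore, then lift it into line with the pin), until the pin's head is flush against that knuckle, easing it in with light pushes and never forcing it. Leave the lid lying closed, let go of everything, and do not disturb the jar, the hammer or the steel block.

Things in the scene. Friction and masses are not known exactly. Their poses are not given: they have to be found in the camera images.
- case: Dark wooden open case, fixed to the bench, 140 (x) x 120 (y) x 80 mm high, walls 6 mm. Origin: centre of its underside, z up, +x towards its hinge side. Three steel knuckles, blocks 22 x 22 mm in section, stand on the outer face of its +x wall (x = 70), block tops at 79 mm. They fill y = -60..-40, -10..10 and 40..60, leaving two gaps 30 mm wide
- case_hinge (a point): Middle of the hinge, on the axis of the case knuckles' round 12.5 mm bores (x = 81, y = 0, z = 68 mm in the case's frame); axes as the case's, y along the hinge. The pin enters at the y = -60 end. That end knuckle (y = -60..-40) is loose: it hangs 0 to 9 mm below this axis, unknown, and can be lifted with about 3 N, no higher than in line
- lid: Loose flat dark wooden lid, 140 (x) x 120 (y) x 6 mm, 0.35 kg, on the case's rim (80 mm up). Origin: centre of the plate's underside; +x to its hinge edge. At the start slid 30 to 42 mm along the case's +x, up to 8 mm sideways and 0.1 rad askew. Home: slid back in the case's -x, square, till its knuckles sit in the gaps and stop against the case's wall; its origin is then right over the case's
- lid_hinge (a point): Middle between the lid's two hanging steel knuckles, on their bore axis (x = 81, y = 0, z = -12 mm in the lid's frame); meets case_hinge when home. Knuckles: same section and bore as the case's, 24 mm long, at y = -37..-13 and 13..37, so 3 mm play to each side in the gaps
- lid_grip (a point): Point on the lid's upright wooden grip rib, 28 mm above the lid's underside (x = y = 0). The rib is 16 mm wide (lid's x), 70 mm long (lid's y) and stands from 6 to 36 mm above the underside
- pin: Loose round steel hinge pin, 90 g, lying level in its cradle, axis 34 mm above the bench, tip pointing roughly to +y of the bench (towards the case). Origin on its axis at the underside of the head; x runs along the shank to the tip. Shank 10 mm diameter to x = 122 mm, then a blunt taper. Head: disc 20 mm diameter, 6 mm thick, x = -6..0
- pin_mid (a point): Point on the pin's axis, 60 mm from the head's underside towards the tip; meets case_hinge when the pin is fully in: the head's underside then lies against the loose end knuckle's outer face (case's y = -60) and 12 mm of tip stands out at the other end
- pin_tip (a point): The pin's tip end on its axis, 132 mm from the head's underside; 6 mm diameter there, widening to 10 mm over 10 mm
- cradle: Light wooden cradle fixed to the bench: base 130 (x) x 50 (y) x 10 mm, two notched uprights 12 mm thick at x = -15 and 55 mm, tops 39 mm up, notches 14 mm wide. Origin: centre of underside; x along the pin to its tip. The head's underside lies at x = -55 mm, so the first 34 mm of shank are free to grasp; lift straight up
- jar: Bystander: closed glass jar, 60 mm diameter, 85 mm high; origin at the centre of its underside
- hammer: Bystander: hammer lying flat, 220 mm long; origin at the centre of its underside
- block: Bystander: steel bench block 80 x 80 x 20 mm; origin at the centre of its underside
Things that resemble listed ones, but are neither listed nor needed, are in the scene too. Leave any pink look-alike of the lid alone. What is shaped like the case but red is not meant.

How it is judged (in metres and radians):
On the way, in this order (a step that is already met when the one before it is completed fails the run):
1. the lid is home: its knuckles lie in line between the case's knuckles (x of lid_hinge in the frame of case_hinge between -0.0025 and 0.0025 m and y of lid_hinge in the frame of case_hinge between -0.0045 and 0.0045 m and z of lid_hinge in the frame of case_hinge between -0.0025 and 0.0025 m and angle between lid's own z axis and vertical below 0.05 rad and angle between the y axis of lid and the y axis of case, either way round below 0.08 rad), for 0.2 s.
2. the pin is threaded in line, more than half way along the hinge (x of pin_mid in the frame of case_hinge between -0.003 and 0.003 m and z of pin_mid in the frame of case_hinge between -0.003 and 0.003 m and angle between the x axis of pin and the y axis of case, either way round below 0.05 rad and distance between pin_mid and case_hinge below 0.055 m), for 0.1 s.
At the end, for the whole second after the job is handed in: Lid closed, level (0.05 rad), its bores in line with the case's within 2.5 mm (4.5 mm along the hinge); pin through all five knuckles, within 3 mm and 0.05 rad of the hinge axis, head within 3.5 mm of flush on the loose end knuckle; lid and pin at rest (all of step 1 and x of pin_mid in the frame of case_hinge between -0.003 and 0.003 m and z of pin_mid in the frame of case_hinge between -0.003 and 0.003 m and angle between the x axis of pin and the y axis of case, either way round below 0.05 rad and y of pin_mid in the frame of case_hinge between -0.0035 and 0.0035 m and y of pin in the frame of case_hinge below -0.055 m and linear speed of each of pin, lid below 0.01 m/s); the robot touches nothing.
It fails at once if the jar is disturbed (moved more than 30 mm) (distance of jar from where it was at the start of the episode above 0.03 m).
It fails at once if the hammer is disturbed (moved more than 30 mm) (distance of hammer from where it was at the start of the episode above 0.03 m).
It fails at once if the block is disturbed (moved more than 30 mm) (distance of block from where it was at the start of the episode above 0.03 m).
It fails at once if the pin is forced (pressed on the case or the lid with over 40 N) (contact force between pin and case above 40 N or contact force between pin and lid above 40 N).
It also fails if it takes over 67 s, if anything falls off the work surface, if the arm or the gripper's body presses on something with over 40 N, if the wrist force passes 120 N, or if a joint passes its speed limit or range.

ROBOT

A 6-joint arm with a two-finger parallel gripper is mounted at the origin on the work surface. World frame = base frame: x ahead of the robot, y to its left, z up, the work surface at z = 0. Lengths are in mm, angles in rad, forces in N, time in s.
With the tool pointing down it reaches from about 350 to 975 mm from the base axis. Payload 7.1 kg.
Tool frame: the origin (TCP) lies between the finger pads; the fingertips stand 19 mm ahead of it and the grasp point (between the pads) is the TCP (ctrl.finger_overhang is the distance from the TCP to the fingertips, in mm); z points along the fingers, y is the line along which they close (so a half turn about z gives the same grasp; the last joint's range is limited). The gripper opens to 88 mm and grips with 3 to 60 N. Pads are 20 mm wide; open, the fingers measure 115 mm over their backs; the gripper's body (75 mm by 178 mm) begins 61 mm behind the grasp point.
Start: joints at [1.305, 0.423, 1.63, -0, 1.089, -0.019], TCP at [152.657, 606.053, 241.675] pointing down, gripper open.
Joint ranges: [-3, 3], [-0.9, 2.11], [0.09, 2.58], [-1.31, 4.45], [0.11, 2.69], [-2.54, 2.54]. Speed limits (rad/s): [2.39, 2.39, 3.01, 3.14, 3.14, 3.14].

INTERFACE

Orientations are given as a rotation vector (axis times angle).
In Python, from workcell import ctrl gives the robot as it stands. The module is installed in compiled form; this text tells all that it offers.
- The arm moves only by the tool arm_command, never from a script. Its argument "rows" is one flat list of numbers, 7 for each row, row after row: the turn, a rotation vector about the tool's x, y, z scaled (see below), then the shift along the tool's x, y, z scaled (see below), then the opening, from -1 (shut) to 1 (fully open). A call has 1 to 5 rows; each row is the pose to reach, as a shift and turn from the pose commanded when the call began, along the tool's axes at that moment, turning the shorter way round; what a row does not reach only later rows make up. The controller multiplies each number of a shift by 80 mm and each number of a turn by 180 degrees. A row lasts 1/10 s, in which the tool goes at most 50 mm and 8.59 degrees, less where a joint would pass 70% of its speed; a pose out of reach is approached as far as the arm can. A call with a number of a shift or a turn outside -1 to 1 is refused whole. A call with a gripper value outside its range is refused whole. The fingers move at their own pace and stop on an object; the grip force is fixed at half the most. Time passes only in rows, so rows that repeat a pose let the fingers close. It gives the time, the measured TCP pose, the force, the opening and the grip force at its end, in the units of the state.
- ctrl.get_obs(): the state, without advancing time (a new reading comes with each control period).
- ctrl.get_image(name): name is "side" or "top" or "wrist"; returns (picture, depth): 480x640x3 uint8, red, green, blue; 480x640 float32, mm along the optical axis (not along the pixel's ray), 0 where there is no reading.
- ctrl.camera_params(name): a dict with "camera_matrix" (3x3 intrinsics, pixels), "world_to_cam" (4x4, takes a point from world to camera coordinates); the wrist camera has in their place "tool_from_camera" (4x4, takes a point from camera to tool coordinates, whose origin is the TCP and whose axes are the flange's). Camera axes: x right, y down, z forward; pixel columns grow to the right and rows downward; lengths in mm; the calibration is good to about 2 mm. A picture is of the moment at which its call begins: read the wrist's pose just before it. camera_params takes no time and is no camera call.
- ctrl.close_job(): hands the job in; it is judged then, once.
The state is a dict: "t": time; "qpos": joint angles; "qvel": joint speeds; "joint_torque": joint torques, N m; "ee_pos": TCP position; "orientation": TCP orientation; "ft_force": force on the tool from outside, world axes, zero at the start; "moment": the same for the moment, N m; "width": finger opening in mm; "grasp_force": force on a finger pad.
Only numpy, scipy, OpenCV 4.12 (cv2) and the standard library are available. Lean on these libraries where they do the work, as an engineer would, in place of code of your own. Each camera call takes 0.05 s, during which the arm holds its last target. There are 200 camera calls.

## Working session

There is one attempt and no reset: what is moved stays moved. The work goes in short steps, Python scripts to look and compute and a tool call to move; the robot and the scene stay as the last step left them, time stands still between calls to the robot, and variables do not carry over. Pictures are saved under pics/ and viewed, at most 10 in all, crops included, and the job is handed in when it is done.

Besides the shell and the picture viewer there is one more tool, called after "Request:" as a command line: name --argument value ..., lists and objects as JSON in quotes. arm_command: Moves the arm, as the interface text tells. Shifts and turns lie within -1 to 1; 1 stands for 80 mm of shift or 180 degrees of turn. Its arguments: {"type":"object","properties":{"rows":{"type":"array","items":{"type":"number"}}},"required":["rows"]}

```bash
mkdir -p pics
cat > h.py <<'E'
import numpy as np, cv2
from scipy.spatial.transform import Rotation as R
from workcell import ctrl
def grab(n):
    o=ctrl.get_obs(); im,d=ctrl.get_image(n); p=ctrl.camera_params(n)
    K=np.array(p["camera_matrix"])
    if n=="wrist":
        T=np.eye(4);T[:3,:3]=R.from_rotvec(o["orientation"]).as_matrix();T[:3,3]=o["ee_pos"]
        c2w=T@np.array(p["tool_from_camera"])
    else: c2w=np.linalg.inv(np.array(p["world_to_cam"]))
    np.savez(n+".npz",im=im,d=d,K=K,c2w=c2w)
    return im,d,K,c2w
def load(n):
    z=np.load(n+".npz"); return z["im"],z["d"],z["K"],z["c2w"]
def cloud(d,K,c2w):
    v,u=np.indices(d.shape); 
    P=np.stack([(u-K[0,2])/K[0,0]*d,(v-K[1,2])/K[1,1]*d,d],-1)
    return P@c2w[:3,:3].T+c2w[:3,3]
def ray(u,v,z,K,c2w):
    r=c2w[:3,:3]@np.array([(u-K[0,2])/K[0,0],(v-K[1,2])/K[1,1],1]); o=c2w[:3,3]
    return o+r*(z-o[2])/r[2]
def save(n,im): cv2.imwrite("pics/"+n+".png",im[...,::-1])
E
python3 - <<'E'
from h import *
for n in("top","side"):
    im,d,K,c=grab(n); save(n+"0",im); print(n,K[0,0],c[:3,3].round(),c[:3,:3].round(2).tolist())
o=ctrl.get_obs();print(o);print(ctrl.camera_params("wrist"))
E
```

```text
top 468.3886573587827 [ 413.  -18. 1075.] [[-0.02, -0.99, 0.13], [-1.0, 0.02, -0.01], [0.01, -0.13, -0.99]]
side 549.6969986479315 [ 420. -789.  781.] [[0.99, -0.07, 0.11], [-0.13, -0.65, 0.75], [0.02, -0.75, -0.66]]
{'t': 0.1, 'qpos': array([ 1.30497564e+00,  4.23740602e-01,  1.63063989e+00, -3.72461884e-05,
        1.08858474e+00, -1.89938718e-02]), 'qvel': array([ 2.47993946e-04, -1.55737501e-03, -1.48002175e-03,  1.38155281e-04,
       -6.03109394e-05,  2.86264057e-04]), 'joint_torque': array([-3.16899868e-04, -5.45613956e+01, -2.74321783e+01,  6.45697676e-02,
        1.88107841e-02, -5.08679307e-05]), 'ee_pos': array([152.55709815, 605.59018805, 240.98394089]), 'orientation': array([-3.86684186e-01, -3.11754011e+00,  2.14147111e-03]), 'ft_force': array([ 0.00803961, -0.26792868,  0.36170248]), 'moment': array([ 0.01972063, -0.04729982,  0.0264923 ]), 'grasp_force': 0.0, 'width': 87.74402405389773}
{'camera_matrix': array([[403.34439791,   0.        , 318.59031904],
       [  0.        , 403.34439791, 245.08826094],
       [  0.        ,   0.        ,   1.        ]]), 'tool_from_camera': array([[-7.35101852e-04, -9.68135099e-01, -2.50427413e-01,
         6.84474044e+01],
       [ 9.99999246e-01, -4.65273010e-04, -1.13667335e-03,
         9.45113117e-01],
       [ 9.83936249e-04, -2.50428059e-01,  9.68134711e-01,
        -1.42222087e+02],
       [ 0.00000000e+00,  0.00000000e+00,  0.00000000e+00,
         1.00000000e+00]])}
```

View pics/top0.png

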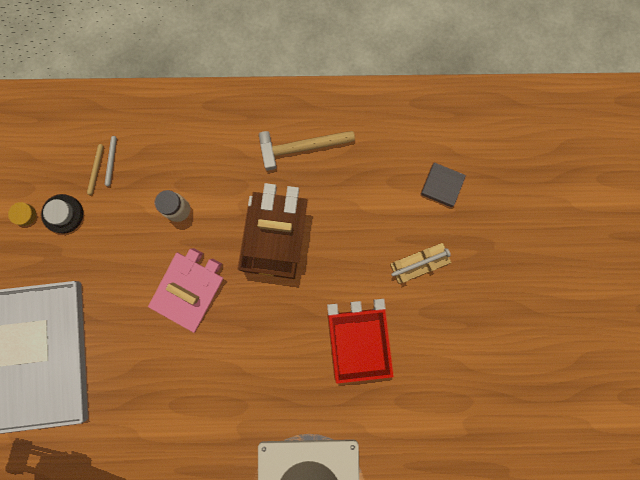

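View pics/side0.png

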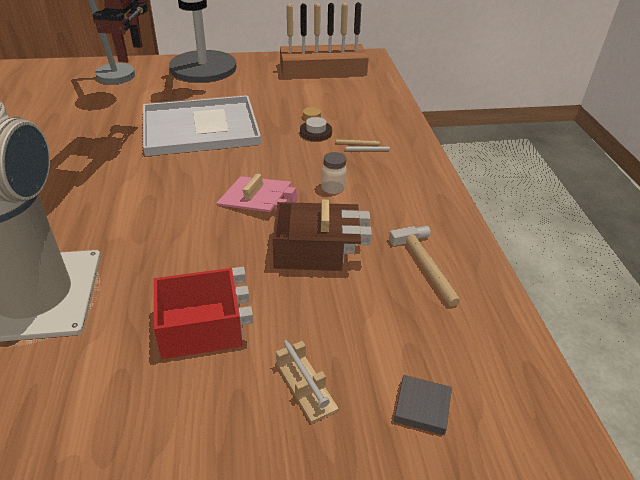

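The top view shows the dark case and its lid (273,235), with the wooden rib at (275,226). Lookalikes are the red case (360,345), the pink lid (187,291), and the loose rods at (111,160) and (95,170). The wanted pin is in the cradle at (420,263), with its head at (447,254) and tip at (393,273). The side view agrees with this. The jar is at (172,205), the hammer at (300,147) and the block at (443,185). Next I measure and check with one close crop.

Run:
```python
from h import *
im,d,K,c=load("top"); P=cloud(d,K,c); v,u=np.indices(d.shape)
hsv=cv2.cvtColor(im,cv2.COLOR_RGB2HSV)
box=(u>230)&(u<320)&(v>175)&(v<292)&(d>0)
Z=P[...,2]
def rect(m,n):
    m=cv2.morphologyEx(m.astype(np.uint8),cv2.MORPH_OPEN,np.ones((2,2)))
    k,l,s,_=cv2.connectedComponentsWithStats(m)
    for i in range(1,k):
        if s[i,4]<25: continue
        q=P[l==i]; r=cv2.minAreaRect(q[:,:2].astype(np.float32)); print(n,s[i].tolist(),"c",np.round(r[0],1),"s",np.round(r[1],1),"a",round(r[2],1),"z",np.median(q[:,2]).round(1))
rect(box&(Z>105),"rib"); rect(box&(Z>83)&(Z<95),"lid"); rect(box&(Z>73)&(Z<=83),"rim"); rect(box&(Z>60)&(hsv[...,1]<70),"steel")
b2=(u>385)&(u<456)&(v>238)&(v<290)&(d>0)
rect(b2&(hsv[...,1]<70)&(Z>25),"pin"); rect(b2&(Z>34)&(hsv[...,1]>80),"uprights");rect(b2&(Z>5),"cradle")
a=im[165:300,220:330];bb=im[225:300,380:465]
A=cv2.resize(a,None,fx=4,fy=4,interpolation=2);B=cv2.resize(bb,(360,318),interpolation=2)
o=np.zeros((540,800,3),np.uint8);o[:,:440]=A;o[:318,440:]=B;save("crop",o)
```

```text
rib [258, 220, 35, 12, 271] c [511.5  18. ] s [201.4  59.1] a 36.1 z 115.1
lid [244, 184, 64, 80, 3220] c [541.1  62.6] s [264.9 146.5] a 3.0 z 85.7
rim [249, 197, 4, 10, 25] c [627.6 116.4] s [ 6.4 20.9] a 78.5 z 81.5
rim [247, 208, 4, 11, 29] c [602.2 120.4] s [ 6.7 23.5] a 82.1 z 82.1
rim [243, 220, 6, 23, 68] c [562.9 126.4] s [ 7.1 48.7] a 80.0 z 81.0
rim [238, 244, 7, 27, 87] c [472.4  59. ] s [188.1  54.3] a 66.2 z 79.2
rim [272, 264, 24, 14, 99] c [470.4  42.7] s [24.8 54.7] a 22.6 z 77.8
rim [247, 269, 21, 6, 60] c [452.3  51.3] s [158.   14.5] a 65.3 z 78.7
steel [262, 184, 15, 28, 304] c [540.3  45.8] s [281.5  44. ] a 17.5 z 86.0
steel [285, 187, 15, 27, 300] c [542.4  16.2] s [265.6  36.1] a 6.8 z 86.3
steel [249, 197, 4, 10, 26] c [627.2 115. ] s [ 6.7 21.3] a 80.8 z 85.5
pin [393, 250, 58, 27, 265] c [ 463.6 -176.7] s [ 15.9 334.1] a 19.1 z 36.5
uprights [424, 250, 8, 8, 44] c [ 513.2 -276. ] s [16.5 20.5] a 12.3 z 37.7
uprights [396, 261, 7, 9, 41] c [ 488.6 -209.6] s [17.6 18.4] a 12.5 z 38.3
uprights [430, 263, 7, 9, 44] c [ 483.3 -287.2] s [18.8 20. ] a 23.7 z 37.1
uprights [401, 275, 7, 8, 46] c [ 458.6 -221.4] s [22.1 13.9] a 85.4 z 38.1
cradle [391, 245, 60, 40, 1266] c [ 459.3 -178.4] s [ 51.  333.8] a 20.8 z 11.7
```

View pics/crop.png

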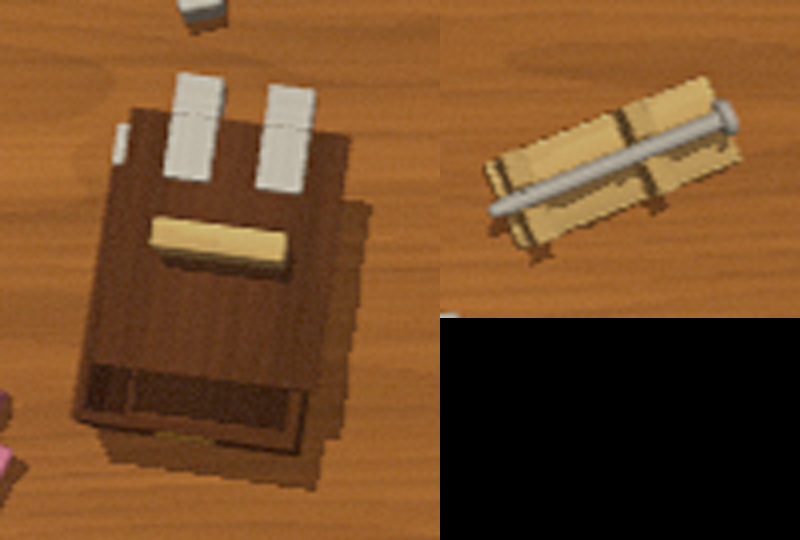

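The crop confirms the dark case with the askew lid (steel straps at crop (195,125) and (285,140), rib at (218,242)) and the pin with its head at the upper right. I'll work out rough poses by casting rays onto the known heights.

```bash
cat >> h.py <<'E'
def plan(p,yaw):
    "shift in scaled tool units to world p; yaw = world angle of tool y; prints single-call numbers"
    o=ctrl.get_obs(); M=R.from_rotvec(o["orientation"])
    a=np.array([np.cos(yaw),np.sin(yaw),0]); T=R.from_matrix(np.stack([np.cross(a,[0,0,-1]),a,[0,0,-1]],1))
    s=M.inv().apply(np.array(p)-o["ee_pos"]); t=(M.inv()*T).as_rotvec()
    print("t",round(o["t"],2),"pos",o["ee_pos"].round(1),"shift mm",s.round(1),"scaled",(s/80).round(3),"turn deg",np.degrees(t).round(1),"scaled",(t/np.pi).round(4))
E
python3 - <<'E'
from h import *
im,d,K,c=load("top")
f=lambda x,y,z:ray(220+x/4,165+y/4,z,K,c)
def seg(n,a,b): e=b-a; print(n,a.round(1),b.round(1),"len",np.linalg.norm(e).round(1),"deg",np.degrees(np.arctan2(e[1],e[0])).round(1))
L=f(75,418,80);Rr=f(300,452,80); seg("case front L->R",L,Rr)
bl,br,fr,fl=f(130,108,86),f(350,133,86),f(322,388,86),f(92,362,86)
seg("lid back",bl,br);seg("lid front",fl,fr);seg("lid left f->b",fl,bl);seg("lid right",fr,br);print("lid c",((bl+br+fr+fl)/4).round(1))
r=[f(152,217,116),f(287,232,116),f(286,258,116),f(150,244,116)];print("rib",np.mean(r,0).round(1));seg("rib",r[0],r[1])
g=lambda x,y,z:ray(380+(x-440)/360*85,225+y/318*75,z,K,c)
h,t=g(722,117,36),g(492,210,36);seg("pin h->t",h,t)
print("caseknuckleL",f(122,143,79))
seg("straps",f(200,75,86),f(292,88,86))
e=(Rr-L)[:2];e/=np.linalg.norm(e); ex=np.array([-e[1],e[0]]);print("case c", ((L+Rr)[:2]/2+70*ex).round(1), "x axis deg",np.degrees(np.arctan2(ex[1],ex[0])).round(1))
plan([520,40,300],0)
E
```

```text
case front L->R [480.8 140.8  80. ] [460.9  21.7  80. ] len 120.8 deg -99.5
lid back [647.1 111.1  86. ] [631.6  -7.3  86. ] len 119.4 deg -97.5
lid front [509.9 131.   86. ] [494.2   9.5  86. ] len 122.6 deg -97.4
lid left f->b [509.9 131.   86. ] [647.1 111.1  86. ] len 138.6 deg -8.3
lid right [494.2   9.5  86. ] [631.6  -7.3  86. ] len 138.4 deg -7.0
lid c [570.7  61.1  86. ]
rib [570.6  61.2 116. ]
rib [582.   95.8 116. ] [573.1  25.8 116. ] len 70.5 deg -97.3
pin h->t [ 514.  -315.8   36. ] [ 467.1 -192.4   36. ] len 132.0 deg 110.8
caseknuckleL [629.4776474  116.33811572  79.        ]
straps [664.8  73.4  86. ] [656.9  23.7  86. ] len 50.3 deg -99.1
case c [539.9  69.7] x axis deg -9.5
t 0.1 pos [152.6 605.6 241. ] shift mm [-494.5 -458.8  -58.4] scaled [-6.181 -5.735 -0.73 ] turn deg [-0.1  0.1 75.9] scaled [-4.000e-04  3.000e-04  4.214e-01]
```

Request:
arm_command --rows '[0,0,0.2317,-1,-1,0,1,0,0,0.2317,-1,-1,0,1,0,0,0.2317,-1,-1,0,1,0,0,0.2317,-1,-1,0,1,0,0,0.2317,-1,-1,0,1]'

```text
t: 0.6
ee_pos: [211.1, 508.1, 241.6]
orientation: [1.481, 2.771, -0.001]
ft_force: [-0.4, -0.9, -0.6]
width: 87.7
grasp_force: 0.0
```

Request:
arm_command --rows '[0,0,0.2317,-1,0.1,0,1,0,0,0.2317,-1,0.1,0,1,0,0,0.2317,-1,0.1,0,1,0,0,0.2317,-1,0.1,0,1,0,0,0.2317,-1,0.1,0,1]'

```text
t: 1.1
ee_pos: [262.4, 446.7, 241.5]
orientation: [2.37, 2.062, -0.001]
ft_force: [0.4, 0.4, 0.9]
width: 87.7
grasp_force: 0.0
```

Request:
arm_command --rows '[0,0,0,-1,1,0,1,0,0,0,-1,1,0,1,0,0,0,-1,1,0,1]'

```text
t: 1.4
ee_pos: [332.2, 354.5, 241.3]
orientation: [2.364, 2.067, -0.002]
ft_force: [-0.6, 0.3, 0.3]
width: 87.7
grasp_force: 0.0
```

Request:
arm_command --rows '[0,0,0,-1,1,0,1,0,0,0,-1,1,0,1,0,0,0,-1,1,0,1]'

```text
t: 1.7
ee_pos: [401.5, 265.1, 241.6]
orientation: [2.366, 2.066, -0.0]
ft_force: [-0.2, 0.1, 0.5]
width: 87.9
grasp_force: 0.0
```

Request:
arm_command --rows '[0,0,0,-1,1,0,1,0,0,0,-1,1,0,1,0,0,0,-1,1,0,1]'

```text
t: 2.0
ee_pos: [470.5, 175.7, 241.7]
orientation: [2.366, 2.066, 0.001]
ft_force: [-0.2, 0.2, -0.2]
width: 87.9
grasp_force: 0.0
```

Run:
```python
from h import *
plan([570.6,61.1,250],np.radians(-7.5))
```

```text
t 2.0 pos [470.5 175.7 241.7] shift mm [-100.1  114.5   -8.2] scaled [-1.251  1.432 -0.103] turn deg [ 0.   0.  -0.2] scaled [ 0.0003  0.     -0.0012]
```

Request:
arm_command --rows '[0,0,0,-1,1,-0.1,1,0,0,0,-1,1,-0.1,1,0,0,0,-1,1,-0.1,1]'

```text
t: 2.3
ee_pos: [539.6, 86.2, 250.0]
orientation: [2.365, 2.067, 0.002]
ft_force: [-0.0, 0.6, 0.1]
width: 88.1
grasp_force: 0.0
```

Request:
arm_command --rows '[0,0,0,-0.22,0.4,0,1,0,0,0,-0.22,0.4,0,1,0,0,0,-0.22,0.4,0,1]'

```text
t: 2.6
ee_pos: [566.1, 67.2, 249.1]
orientation: [-2.362, -2.069, 0.001]
ft_force: [0.1, -0.1, -0.5]
width: 87.7
grasp_force: 0.0
```

Run:
```python
from h import *
im,d,K,c=grab("wrist"); save("w1",im); plan([570.6,61.1,250],np.radians(-7.5))
P=cloud(d,K,c);print(P[240,320].round(1))
```

```text
t 2.65 pos [565.6  67.5 249.1] shift mm [-5.7  5.8 -0.9] scaled [-0.072  0.072 -0.011] turn deg [-0.1 -0.  -0. ] scaled [-0.0006 -0.0001 -0.0002]
[566.8  68.7 116.6]
```

View pics/w1.png

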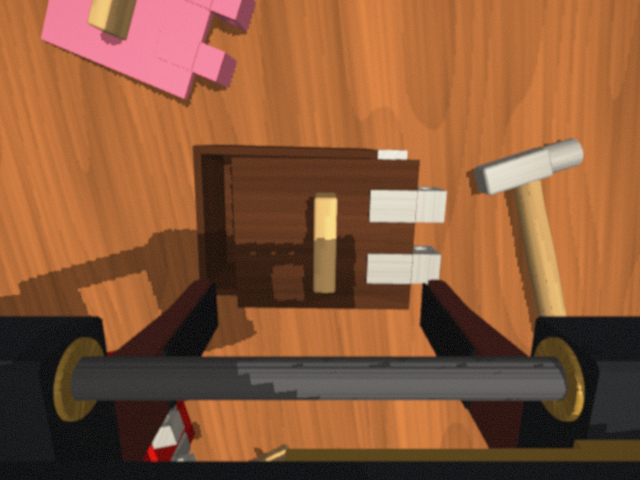

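The wrist view shows the lid with its rib at (325,243), the straps at (407,206) and (403,268), and the case's outer corner at (195,146). Its +y wall runs to (378,150).

Run:
```python
from h import *
im,d,K,c=load("wrist")
f=lambda x,y,z:ray(x,y,z,K,c)
def seg(n,a,b): e=b-a; print(n,a.round(1),b.round(1),"len",np.linalg.norm(e).round(1),"deg",np.degrees(np.arctan2(e[1],e[0])).round(1))
hsv=cv2.cvtColor(im,cv2.COLOR_RGB2HSV).astype(int)
roi=np.zeros(d.shape,bool);roi[185:300,305:345]=1
m=(roi&(hsv[...,2]>130)&(hsv[...,0]>14)&(hsv[...,0]<30)).astype(np.uint8)
q=np.argwhere(m)[:,::-1]; r=cv2.minAreaRect(np.array([f(x,y,116)[:2] for x,y in q],np.float32));print("rib",r)
seg("case +y wall",f(195,146,80),f(378,150,80)); seg("front",f(195,146,80),f(190,293,80))
bl,br,fr,fl=f(419,160,86),f(409,308,86),f(238,306,86),f(233,156,86)
seg("back",bl,br);seg("l",fl,bl);seg("r",fr,br);print(((bl+br+fr+fl)/4).round(1))
print("case knuckle end", f(378,152,79),f(407,152,79), f(378,160,79))
plan([570.6,61.1,110],np.radians(-7.5))
```

```text
rib ((569.9503173828125, 64.07240295410156), (69.9208755493164, 15.91006851196289), 82.20917510986328)
case +y wall [482.3 144.1  80. ] [618. 123.  80.] len 137.4 deg -8.8
front [482.3 144.1  80. ] [453.7  29.3  80. ] len 118.3 deg -104.0
back [646.6 112.   86. ] [630.2  -5.   86. ] len 118.1 deg -98.0
l [510.5 133.1  86. ] [646.6 112.   86. ] len 137.8 deg -8.8
r [492.4  15.2  86. ] [630.2  -5.   86. ] len 139.3 deg -8.3
[569.9  63.8  86. ]
case knuckle end [618.03465604 121.45850924  79.        ] [639.71470532 118.55645332  79.        ] [617.46664779 115.5691545   79.        ]
t 2.65 pos [565.6  67.5 249.1] shift mm [ -5.7   6.  139.1] scaled [-0.072  0.075  1.739] turn deg [-0.1 -0.  -0. ] scaled [-0.0006 -0.0001 -0.0002]
```

Request:
arm_command --rows '[0,0,0,-0.06,0.07,0.95,1,0,0,0,-0.06,0.07,0.95,1]'

```text
t: 2.85
ee_pos: [569.7, 62.2, 171.7]
orientation: [-2.36, -2.071, 0.002]
ft_force: [-0.5, -0.3, -0.5]
width: 88.0
grasp_force: 0.0
```

Request:
arm_command --rows '[0,0,0,0,0,0.6,1,0,0,0,0,0,0.79,1,0,0,0,0,0,0.79,1]'

```text
t: 3.15
ee_pos: [569.6, 61.7, 108.8]
orientation: [-2.36, -2.07, 0.006]
ft_force: [0.7, -0.5, 0.3]
width: 88.1
grasp_force: 0.0
```

Request:
arm_command --rows '[0,0,0,0,0,0,-1,0,0,0,0,0,0,-1,0,0,0,0,0,0,-1,0,0,0,0,0,0,-1,0,0,0,0,0,0,-1]'

```text
t: 3.65
ee_pos: [572.1, 60.8, 111.2]
orientation: [2.363, 2.07, 0.001]
ft_force: [-0.4, -0.1, 0.9]
width: 51.3
grasp_force: 0.0
```

Run:
```python
from h import *
plan([570.6,61.1,110],np.radians(-9)); o=ctrl.get_obs();print(o["ft_force"],o["width"],o["grasp_force"])
im,d,K,c=grab("wrist"); save("w2",im)
```

```text
t 3.65 pos [572.1  60.8 111.2] shift mm [ 0.2 -1.5  1.2] scaled [ 0.002 -0.019  0.015] turn deg [ 0.1 -0.   1.4] scaled [ 0.0003 -0.0001  0.008 ]
[-0.40051244 -0.08034223  0.92412344] 51.327904507845965 0.0
```

View pics/w2.png

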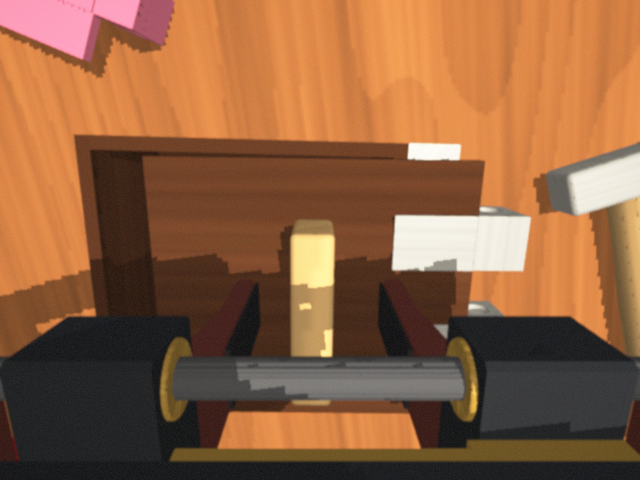

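Rib centred between the fingers at (313,260). The case's +y rim edge runs from (77,136) to (408,144), and the lid's +y edge from (142,156) to (484,160). Keep closing.

Request:
arm_command --rows '[0,0,0,0,0,0,-1,0,0,0,0,0,0,-1,0,0,0,0,0,0,-1,0,0,0,0,0,0,-1,0,0,0,0,0,0,-1]'

```text
t: 4.2
ee_pos: [571.3, 60.8, 110.3]
orientation: [-2.363, -2.07, 0.001]
ft_force: [-1.9, 0.0, -0.0]
width: 15.8
grasp_force: 29.9
```

Request:
arm_command --rows '[0,0,0,0,0,0,-1,0,0,0,0,0,0,-1]'

```text
t: 4.4
ee_pos: [571.3, 60.8, 110.3]
orientation: [-2.362, -2.07, 0.001]
ft_force: [-1.9, -0.4, 1.0]
width: 16.3
grasp_force: 29.9
```

Run:
```python
from h import *
im,d,K,c=load("wrist"); g=cv2.cvtColor(im,cv2.COLOR_RGB2GRAY).astype(float)
hsv=cv2.cvtColor(im,cv2.COLOR_RGB2HSV).astype(int)
f=lambda x,y,z:ray(x,y,z,K,c)
def edge(u0,u1,v0,v1,z,sgn):
    pts=[]
    for u in range(u0,u1,6):
        col=cv2.GaussianBlur(g[:,u-1:u+2].mean(1)[:,None],(1,5),0)[:,0]; gr=sgn*np.diff(col)[v0:v1]; k=gr.argmax(); pts.append(f(u,v0+k+.5,z)[:2])
    l=cv2.fitLine(np.array(pts,np.float32),cv2.DIST_HUBER,0,.01,.01).ravel(); l=l if l[0]>0 else np.r_[-l[:2],l[2:]]
    print("deg",np.degrees(np.arctan2(l[1],l[0])).round(2),"y at x=560",(l[3]+(560-l[2])*l[1]/l[0]).round(2)); return l
edge(90,400,128,148,80,-1)  # case outer
edge(150,400,149,168,86,1);edge(150,400,149,168,86,-1) 
print(f(77,136,80),f(142,156,86),f(484,160,86))
for v in range(132,172,2): print(v,g[v,200],g[v,300])
o=ctrl.get_obs();print(o["ee_pos"],o["ft_force"],o["width"],o["grasp_force"])
```

```text
deg -9.1 y at x=560 132.5
deg -8.51 y at x=560 125.22
deg -8.9 y at x=560 126.8
[481.82204188 144.27746271  80.        ] [509.15526764 132.66782625  86.        ] [646.62281594 112.70620382  86.        ]
132 157.0 154.0
134 155.0 154.0
136 152.0 154.0
138 102.0 152.0
140 77.0 121.0
142 78.0 76.0
144 79.0 77.0
146 77.0 79.0
148 77.0 79.0
150 76.0 75.0
152 64.0 77.0
154 49.0 73.0
156 59.0 51.0
158 79.0 70.0
160 79.0 84.0
162 81.0 83.0
164 84.0 83.0
166 81.0 82.0
168 78.0 81.0
170 79.0 80.0
[571.30141163  60.80953522 110.31595339] [-1.93502675 -0.44687406  0.96937785] 16.30789276180721 29.947785437107086
```

Request:
arm_command --rows '[0,0,0.0085,0.05,0,0,-1,0,0,0.0085,0.065,0,0,-1,0,0,0.0085,0.065,0,0,-1,0,0,0.0085,0.065,0,0,-1]'

```text
t: 4.8
ee_pos: [572.5, 66.0, 110.4]
orientation: [-2.39, -2.039, -0.0]
ft_force: [-0.3, 0.9, -2.4]
width: 15.5
grasp_force: 29.9
```

```bash
cat >> h.py <<'E'
def edge(u0,u1,v0,v1,z,sgn,im,K,c):
    g=cv2.cvtColor(im,cv2.COLOR_RGB2GRAY).astype(float); pts=[]
    for u in range(u0,u1,6):
        col=cv2.GaussianBlur(g[:,u-1:u+2].mean(1)[:,None],(1,5),0)[:,0]; gr=sgn*np.diff(col)[v0:v1]; k=gr.argmax(); pts.append(ray(u,v0+k+.5,z,K,c)[:2])
    l=cv2.fitLine(np.array(pts,np.float32),cv2.DIST_HUBER,0,.01,.01).ravel(); l=l if l[0]>0 else np.r_[-l[:2],l[2:]]
    print("deg",np.degrees(np.arctan2(l[1],l[0])).round(2),"y at x=560",(l[3]+(560-l[2])*l[1]/l[0]).round(2))
E
python3 - <<'E'
from h import *
im,d,K,c=grab("wrist"); save("w3",im[90:390,60:600]); plan([570.6,61.1,110],np.radians(-9.1)); o=ctrl.get_obs();print(o["ft_force"],o["width"],o["grasp_force"])
E
```

```text
t 4.85 pos [572.4  66.  110.3] shift mm [-5.1 -1.1  0.3] scaled [-0.064 -0.013  0.004] turn deg [ 0. -0.  0.] scaled [ 0.     -0.      0.0002]
[ 0.8402801   0.59323086 -2.67039821] 15.579984234943591 29.947945475578308
```

View pics/w3.png

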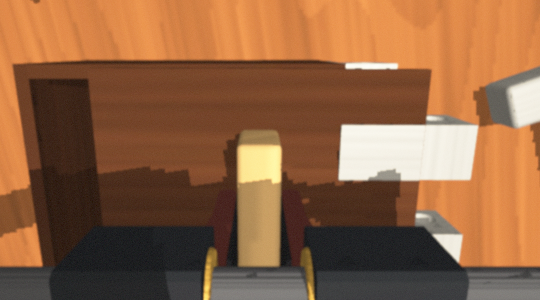

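The lid's +y edge (crop y≈67 at x=420) now nearly covers the rim, and the case's end knuckle shows as a strip at crop (370,66).

Run:
```python
from h import *
im,d,K,c=load("wrist")
g=cv2.cvtColor(im,cv2.COLOR_RGB2GRAY).astype(int)
for u in (120,200,300,380,420,430,440,475): print(u,g[146:166,u].tolist())
ex=np.array([np.cos(np.radians(-9.1)),np.sin(np.radians(-9.1))]);ey=np.array([-ex[1],ex[0]])
for n,u,v,z in [("caseL",100,155,80),("case",200,151,80),("knk out",430,154,79),("knk in",430,159,79),("lid",420,159,86),("lid",475,160,86),("lidcorner",490,160,86),("strap end",535,217,86),("strap",400,216,86),("strap",400,270,86)]:
    p=ray(u,v,z,K,c)[:2]; print(n,p.round(1),"case-axes",(p@ex).round(1),(p@ey).round(1))
o=ctrl.get_obs();print("tcp",o["ee_pos"][:2]@ex,o["ee_pos"][:2]@ey)
```

```text
120 [154, 154, 154, 157, 148, 120, 82, 61, 68, 75, 79, 79, 83, 78, 77, 77, 79, 77, 77, 75]
200 [159, 163, 158, 138, 98, 61, 46, 52, 67, 74, 77, 73, 74, 80, 81, 80, 82, 81, 84, 82]
300 [156, 156, 152, 131, 97, 61, 46, 62, 73, 76, 78, 76, 71, 79, 87, 85, 81, 86, 83, 84]
380 [161, 161, 157, 142, 111, 68, 49, 55, 72, 77, 79, 76, 74, 80, 86, 83, 87, 83, 85, 85]
420 [165, 166, 166, 165, 166, 171, 193, 225, 243, 249, 249, 232, 162, 99, 83, 83, 86, 85, 82, 84]
430 [162, 165, 165, 162, 160, 167, 189, 225, 246, 251, 251, 250, 228, 151, 91, 84, 83, 87, 86, 85]
440 [165, 167, 168, 167, 164, 165, 170, 210, 244, 250, 251, 248, 224, 146, 88, 83, 85, 86, 82, 84]
475 [165, 163, 163, 166, 162, 165, 165, 165, 166, 166, 162, 158, 132, 98, 81, 85, 85, 82, 84, 80]
caseL [492.  142.9] case-axes 463.2 218.9
case [533.6 137.9] case-axes 505.1 220.5
knk out [628.4 121.4] case-axes 601.3 219.3
knk in [628.2 119.4] case-axes 601.5 217.2
lid [622.4 120.6] case-axes 595.5 217.5
lid [644.4 116.7] case-axes 617.8 217.2
lidcorner [650.4 115.8] case-axes 623.9 217.2
strap end [667.7  89.3] case-axes 645.2 193.8
strap [611.9  98.6] case-axes 588.6 194.2
strap [609.4  75. ] case-axes 589.8 170.4
tcp 554.8032481219564 155.67137214187593
```

Request:
arm_command --rows '[0,0,0,0.026,0,0,-1,0,0,0,0.026,-0.1,0,-1,0,0,0,0.026,-0.2,0,-1,0,0,0,0.026,-0.28,0,-1,0,0,0,0.026,-0.33,0,-1]'

```text
t: 5.35
ee_pos: [545.5, 72.3, 110.4]
orientation: [-2.39, -2.039, 0.001]
ft_force: [-0.4, -0.6, -2.7]
width: 16.0
grasp_force: 29.9
```

Request:
arm_command --rows '[0,0,0,0,-0.015,0,-1,0,0,0,0,-0.025,0,-1,0,0,0,0,-0.025,0,-1]'

```text
t: 5.65
ee_pos: [544.7, 72.5, 110.5]
orientation: [2.39, 2.039, 0.0]
ft_force: [-0.4, -0.4, -3.2]
width: 15.7
grasp_force: 29.9
```

Run:
```python
from h import *
im,d,K,c=grab("wrist"); save("w4",im[90:390,60:600]); plan([570.6,61.1,110],np.radians(-9.1)); o=ctrl.get_obs();print(o["ft_force"],o["width"],o["grasp_force"])
```

```text
t 5.7 pos [544.9  72.5 110.5] shift mm [-7.2 27.2  0.5] scaled [-0.089  0.34   0.006] turn deg [0. 0. 0.] scaled [0.0001 0.     0.0001]
[ 0.31189629 -0.42922789 -2.96551487] 16.020974356916877 29.948666095733643
```

View pics/w4.png

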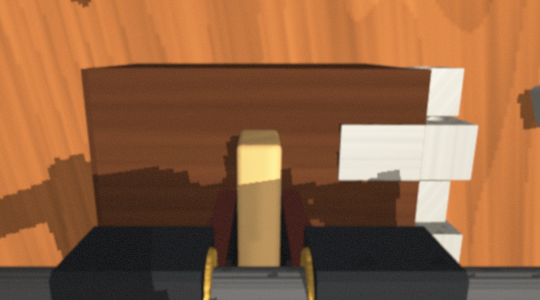

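The knuckles are in the gaps, with a strap at crop (405,152) and case knuckles at (447,95) and (433,200). A few mm remain, so I'll push gently to the stop.

Request:
arm_command --rows '[0,0,0,0,-0.012,0,-1,0,0,0,0,-0.024,0,-1,0,0,0,0,-0.024,0,-1]'

```text
t: 6.0
ee_pos: [542.6, 72.8, 110.4]
orientation: [-2.39, -2.039, 0.0]
ft_force: [-0.2, -0.1, -4.1]
width: 16.2
grasp_force: 29.9
```

Request:
arm_command --rows '[0,0,0,0,-0.012,0,-1,0,0,0,0,-0.024,0,-1,0,0,0,0,-0.024,0,-1]'

```text
t: 6.3
ee_pos: [540.7, 73.1, 110.5]
orientation: [-2.39, -2.039, 0.0]
ft_force: [-0.4, -0.8, -4.0]
width: 15.7
grasp_force: 29.9
```

Run:
```python
from h import *
im,d,K,c=grab("wrist"); g=cv2.cvtColor(im,cv2.COLOR_RGB2GRAY).astype(int)
o=ctrl.get_obs();print(o["ft_force"],o["ee_pos"])
ex=np.array([np.cos(np.radians(-9.1)),np.sin(np.radians(-9.1))]);ey=np.array([-ex[1],ex[0]])
P=cloud(d,K,c)
for v,z in((190,79),(240,86)):
    row=g[v-2:v+3,440:600].mean(0); k=row[40:].argmax()+40; gr=np.diff(row); j=gr.argmin(); i=gr[:j].argmax(); print(v,[ (440+q,(ray(440+q+.5,v,z,K,c)[:2]@ex).round(1)) for q in (i,j)], "tcp",(o["ee_pos"][:2]@ex).round(1))
print("Z knuckle",np.median(P[175:200,495:515,2]),"strap",np.median(P[225:260,420:460,2]),"lid",np.median(P[180:220,200:280,2]),"rib",np.median(P[235:330,305:330,2]))
for u in (505,):
    col=g[140:330,u-3:u+4].mean(1); e=np.abs(np.diff(col)); print([(140+i,int(np.diff(col)[i])) for i in np.where(e>12)[0]])
```

```text
[ 0.1920296  -0.40679683 -3.64074149] [540.81199738  73.1131391  110.46480846]
190 [(np.int64(487), np.float64(594.6)), (np.int64(529), np.float64(612.6))] tcp 522.4
240 [(np.int64(483), np.float64(592.2)), (np.int64(534), np.float64(613.9))] tcp 522.4
Z knuckle 78.19744016277335 strap 86.38643718479224 lid 85.37005706027108 rib 115.35187337248294
[(np.int64(157), 46), (np.int64(158), 30), (np.int64(204), -27), (np.int64(205), -53), (np.int64(206), -28), (np.int64(213), 29), (np.int64(214), 47), (np.int64(215), 30), (np.int64(268), -20), (np.int64(269), -17), (np.int64(270), 20), (np.int64(271), 19), (np.int64(310), -24), (np.int64(311), -43), (np.int64(312), -29), (np.int64(322), 23), (np.int64(323), 47), (np.int64(324), 37)]
```

Request:
arm_command --rows '[0,0,0,0,-0.012,0,-1,0,0,0,0,-0.012,0,-1]'

```text
t: 6.55
ee_pos: [539.9, 73.2, 110.5]
orientation: [2.39, 2.039, 0.0]
ft_force: [0.8, 0.4, -4.1]
width: 15.9
grasp_force: 29.9
```

Request:
arm_command --rows '[0,0,0,0,-0.012,0,-1,0,0,0,0,-0.012,0,-1]'

```text
t: 6.75
ee_pos: [539.7, 73.3, 110.7]
orientation: [2.389, 2.038, 0.002]
ft_force: [3.4, -0.7, -5.2]
width: 16.0
grasp_force: 30.0
```

Request:
arm_command --rows '[0,0,0,0,-0.012,0,-1,0,0,0,0,-0.012,0,-1]'

```text
t: 6.95
ee_pos: [539.6, 73.4, 110.9]
orientation: [2.388, 2.037, 0.004]
ft_force: [5.7, -2.0, -5.3]
width: 16.1
grasp_force: 30.0
```

Request:
arm_command --rows '[0,0,0,0,0.022,0,-1,0,0,0,0,0.022,0,1,0,0,0,0,0.022,0,1,0,0,0,0,0.022,0,1,0,0,0,0,0.022,0,1]'

```text
t: 7.45
ee_pos: [539.7, 73.3, 110.6]
orientation: [-2.39, -2.038, 0.0]
ft_force: [-1.0, 0.6, 0.3]
width: 44.3
grasp_force: 0.0
```

Request:
arm_command --rows '[0,0,0,0,0,-0.2,1,0,0,0,0,0,-0.8,1,0,0,0,0,0,-1,1]'

```text
t: 7.75
ee_pos: [541.4, 73.5, 193.8]
orientation: [2.389, 2.037, 0.006]
ft_force: [0.1, -0.2, 0.5]
width: 68.4
grasp_force: 0.0
```

Run:
```python
from h import *
im,d,K,c=grab("wrist"); P=cloud(d,K,c); g=cv2.cvtColor(im,cv2.COLOR_RGB2GRAY).astype(int);o=ctrl.get_obs();print(o["ee_pos"],o["t"])
cv2.imwrite("pics/w5.png",im[...,::-1])
im2,d2,K2,c2=grab("top"); a=cv2.resize(im2[165:300,220:330],None,fx=4,fy=4,interpolation=2)
out=np.zeros((540,800,3),np.uint8); out[:,:440]=a; out[:360,440:]=cv2.resize(im[120:420,250:550],(360,360)); save("w5b",out)
```

```text
[542.20313676  73.60967326 195.21980223] 7.8
```

View pics/w5b.png

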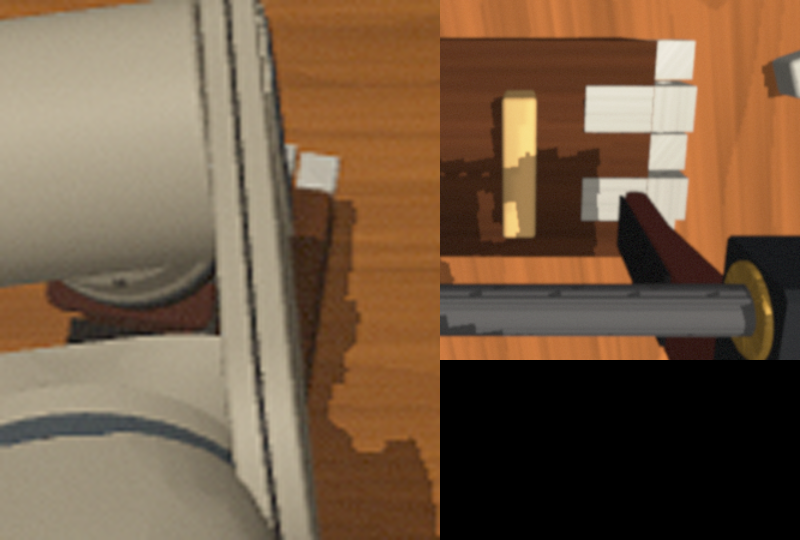

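The lid is home, with the straps flush between the case knuckles at crop (672,110) and (668,200). Now to the pin.

Request:
arm_command --rows '[0,0,-0.1661,-1,0.3,0,1,0,0,-0.1661,-1,0.3,0,1,0,0,-0.1661,-1,0.3,0,1,0,0,-0.1661,-1,0.3,0,1]'

```text
t: 8.25
ee_pos: [550.0, -10.7, 188.8]
orientation: [-1.778, -2.587, 0.002]
ft_force: [0.5, -0.2, 0.4]
width: 87.8
grasp_force: 0.0
```

Request:
arm_command --rows '[0,0,0,-1,-0.6,0,1,0,0,0,-1,-0.6,0,1]'

```text
t: 8.45
ee_pos: [533.4, -101.7, 188.8]
orientation: [-1.779, -2.587, 0.002]
ft_force: [0.8, -1.1, 0.9]
width: 88.0
grasp_force: 0.0
```

Run:
```python
from h import *
im,d,K,c=grab("wrist"); np.savez("seeknuckle.npz",im=im,d=d,K=K,c2w=c); save("k1",im)
plan([507,-298,190],np.radians(20.8))
```

```text
t 8.5 pos [ 532.3 -107.   188.9] shift mm [-169.6  -91.5   -0.7] scaled [-2.12  -1.143 -0.009] turn deg [-0.2  0.  -0. ] scaled [-0.001   0.0002 -0.    ]
```

View pics/k1.png

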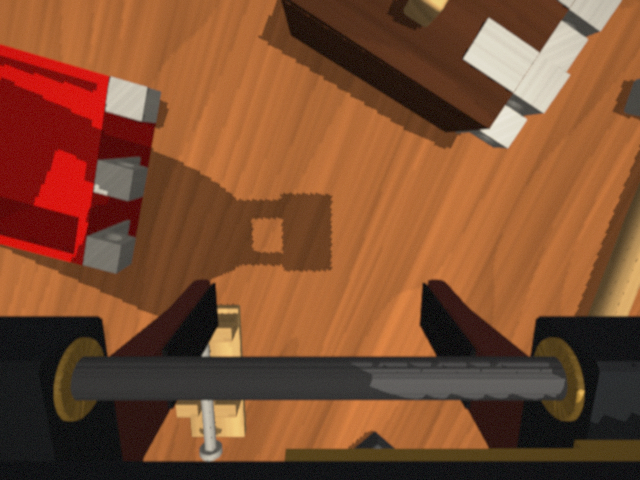

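The loose end knuckle is visible at (507,126), the middle one at (560,50), and the pin in its cradle at (209,430). I'll get the knuckle heights from depth.

Request:
arm_command --rows '[0,0,0,-1,-0.57,0,1,0,0,0,-1,-0.57,0,1]'

```text
t: 8.7
ee_pos: [519.1, -193.4, 188.9]
orientation: [-1.781, -2.585, 0.001]
ft_force: [0.3, 0.6, 0.3]
width: 87.5
grasp_force: 0.0
```

Request:
arm_command --rows '[0,0,0,-0.85,-0.5,0,1,0,0,0,-0.85,-0.5,0,1,0,0,0,-0.85,-0.5,0,1]'

```text
t: 9.0
ee_pos: [505.7, -273.0, 189.0]
orientation: [-1.788, -2.581, 0.001]
ft_force: [-0.3, 0.8, 0.2]
width: 87.7
grasp_force: 0.0
```

Run:
```python
from h import *
z=np.load("seeknuckle.npz"); im,d,K,c=z["im"],z["d"],z["K"],z["c2w"]; P=cloud(d,K,c)
hsv=cv2.cvtColor(im,cv2.COLOR_RGB2HSV).astype(int)
st=(hsv[...,1]<60)&(hsv[...,2]>150)
ex=np.array([np.cos(np.radians(-9.1)),np.sin(np.radians(-9.1))]);ey=np.array([-ex[1],ex[0]])
def rep(n,u0,u1,v0,v1):
    m=np.zeros_like(st);m[v0:v1,u0:u1]=1; m&=st
    q=P[m]; print(n,len(q),"Z pct",np.percentile(q[:,2],[5,25,50,75,95]).round(1),"x",np.percentile(q[:,:2]@ex,[3,50,97]).round(1),"y",np.percentile(q[:,:2]@ey,[3,50,97]).round(1))
rep("loose",475,530,108,150); rep("loose core",500,514,118,130); rep("mid",545,580,35,65); rep("end",575,610,0,22);rep("strap",485,510,30,70)
m=P[100:112,400:440];print("lid Z",np.median(P[20:60,440:470,2]))
# pin
im,d,K,c=grab("wrist"); P=cloud(d,K,c); hsv=cv2.cvtColor(im,cv2.COLOR_RGB2HSV).astype(int)
save("p1",im)
m=(hsv[...,1]<70)&(hsv[...,2]>90)&(P[...,2]>25)&(P[...,2]<50)&(d>0); m[330:]=0
k,l,s,cc=cv2.connectedComponentsWithStats(m.astype(np.uint8))
for i in range(1,k):
    if s[i,4]<100: continue
    vv,uu=np.where(l==i); q=np.array([ray(a,b,36,K,c)[:2] for a,b in zip(uu,vv)],np.float32); r=cv2.minAreaRect(q); print(s[i],r,np.percentile(P[l==i][:,2],[10,50,90])); 
    L=cv2.fitLine(q,cv2.DIST_HUBER,0,.01,.01).ravel(); t=(q-L[2:])@L[:2]; print("line",L,"ends",L[2:]+L[:2]*t.min(),L[2:]+L[:2]*t.max())
o=ctrl.get_obs();print(o["ee_pos"])
```

```text
loose 950 Z pct [68.5 69.2 69.7 70.2 71.1] x [593.8 604.3 612.5] y [ 99.5 108.9 118.7]
loose core 168 Z pct [68.7 69.4 69.7 70.2 71. ] x [599.5 603.7 608.5] y [107.  110.9 114.6]
mid 952 Z pct [76.9 77.6 78.1 78.7 80. ] x [594.6 603.5 612. ] y [145.9 157.6 166.2]
end 708 Z pct [83.8 84.6 85.1 85.6 86.3] x [593.8 603.6 612. ] y [173.  178.4 184.9]
strap 997 Z pct [84.8 85.6 86.1 86.6 87.4] x [560.2 569.5 578.9] y [126.4 135.9 144.9]
lid Z 85.11260019653346
[ 298  108   24  189 2472] ((492.29541015625, -255.40841674804688), (17.917800903320312, 139.559814453125), 19.806446075439453) [35.66194814 37.4926481  39.00981901]
line [ 3.5602695e-01 -9.3447566e-01  4.8982742e+02 -2.5323399e+02] ends [ 466.01184 -190.72447] [ 515.69476 -321.12878]
[ 505.84089298 -271.13572369  188.91779148]
```

Request:
arm_command --rows '[0,0,-0.0015,-0.32,-0.075,0.4,1,0,0,-0.0015,-0.32,-0.075,0.8,1,0,0,-0.0015,-0.32,-0.075,0.8,1,0,0,-0.0015,-0.32,-0.075,0.8,1]'

```text
t: 9.45
ee_pos: [510.1, -294.6, 125.8]
orientation: [-1.774, -2.589, -0.0]
ft_force: [0.5, -0.4, 1.0]
width: 87.7
grasp_force: 0.0
```

Run:
```python
from h import *
im,d,K,c=grab("wrist"); P=cloud(d,K,c); hsv=cv2.cvtColor(im,cv2.COLOR_RGB2HSV).astype(int)
m=(hsv[...,1]<70)&(hsv[...,2]>90)&(P[...,2]>25)&(P[...,2]<50)&(d>0); m[350:]=0
k,l,s,cc=cv2.connectedComponentsWithStats(m.astype(np.uint8))
for i in range(1,k):
    if s[i,4]<100: continue
    vv,uu=np.where(l==i); q=np.array([ray(a,b,36,K,c)[:2] for a,b in zip(uu,vv)],np.float32); print(s[i])
    L=cv2.fitLine(q,cv2.DIST_HUBER,0,.01,.01).ravel(); t=(q-L[2:])@L[:2]; print("line",L,"ends",L[2:]+L[:2]*t.min(),L[2:]+L[:2]*t.max())
plan([508.2,-301.5,35],np.radians(20.86))
```

```text
[ 297   55   30  247 4101]
line [ 3.5251093e-01 -9.3580770e-01  4.8935986e+02 -2.5207199e+02] ends [ 466.08307 -190.27931] [ 515.3139  -320.97202]
t 9.5 pos [ 510.9 -295.1  127. ] shift mm [-5.  -4.8 92. ] scaled [-0.063 -0.06   1.15 ] turn deg [-0.  -0.   0.3] scaled [-0.     -0.0001  0.0016]
```

Request:
arm_command --rows '[0,0,0.001,-0.06,-0.06,0.5,1,0,0,0.001,-0.06,-0.06,0.7,1,0,0,0.001,-0.06,-0.06,0.7,1]'

```text
t: 9.8
ee_pos: [506.8, -301.1, 69.4]
orientation: [-1.779, -2.585, 0.0]
ft_force: [-0.7, -0.3, 0.0]
width: 88.1
grasp_force: 0.0
```

Run:
```python
from h import *
plan([508.2,-301.5,35],np.radians(20.7))
```

```text
t 9.8 pos [ 506.8 -301.1   69.4] shift mm [-0.9  1.3 34.4] scaled [-0.012  0.016  0.43 ] turn deg [-0.1 -0.2  0.2] scaled [-0.0007 -0.0009  0.0013]
```

Request:
arm_command --rows '[0,0,0.001,-0.01,0.016,0.3,1,0,0,0.001,-0.01,0.016,0.43,-1,0,0,0.001,-0.01,0.016,0.43,-1,0,0,0.001,-0.01,0.016,0.43,-1,0,0,0.001,-0.01,0.016,0.43,-1]'

```text
t: 10.3
ee_pos: [509.8, -303.0, 37.2]
orientation: [1.785, 2.584, 0.0]
ft_force: [0.5, 0.2, -0.3]
width: 59.1
grasp_force: 0.0
```

Request:
arm_command --rows '[0,0,0,0,0,0,-1,0,0,0,0,0,0,-1,0,0,0,0,0,0,-1,0,0,0,0,0,0,-1,0,0,0,0,0,0,-1]'

```text
t: 10.8
ee_pos: [509.2, -302.7, 36.1]
orientation: [-1.786, -2.585, 0.0]
ft_force: [-0.3, -0.5, 0.1]
width: 18.8
grasp_force: 0.0
```

Request:
arm_command --rows '[0,0,0,0,0,0,-1,0,0,0,0,0,0,-1,0,0,0,0,0,0,-1]'

```text
t: 11.1
ee_pos: [509.2, -302.7, 36.0]
orientation: [-1.785, -2.585, 0.0]
ft_force: [-0.7, 0.3, 0.1]
width: 9.0
grasp_force: 30.0
```

Request:
arm_command --rows '[0,0,0,0,0,-0.1,-1,0,0,0,0,0,-0.4,-1,0,0,0,0,0,-0.8,-1,0,0,0,0,0,-1,-1]'

```text
t: 11.5
ee_pos: [510.2, -303.3, 118.7]
orientation: [1.784, 2.582, 0.0]
ft_force: [0.4, 1.1, -0.3]
width: 9.3
grasp_force: 30.0
```

Request:
arm_command --rows '[0,0,0.04,0.2,0.2,0,-1,0,0,0.08,0.5,0.5,0,-1,0,0,0.12,0.8,0.8,0,-1,0,0,0.15,1,1,0,-1,0,0,0.165,1,1,0,-1]'

```text
t: 12.0
ee_pos: [556.7, -197.0, 116.2]
orientation: [-2.389, -2.04, -0.001]
ft_force: [0.4, -0.2, 0.1]
width: 9.3
grasp_force: 30.0
```

Request:
arm_command --rows '[0,0,0,0.25,0.1,0,-1,0,0,0,0.6,0.2,0,-1,0,0,0,0.85,0.28,0,-1,0,0,0,0.93,0.28,0,-1,0,0,0,0.93,0.28,0,-1]'

```text
t: 12.5
ee_pos: [589.3, -128.9, 116.0]
orientation: [-2.387, -2.043, 0.001]
ft_force: [-0.8, -0.4, -0.4]
width: 9.5
grasp_force: 30.0
```

```bash
cat > pin.py <<'E'
from h import *
im,d,K,c=grab("wrist"); save("pin%d"%int(ctrl.get_obs()["t"]*100),im); P=cloud(d,K,c); hsv=cv2.cvtColor(im,cv2.COLOR_RGB2HSV).astype(int)
o=ctrl.get_obs(); M=R.from_rotvec(o["orientation"]).as_matrix(); Q=(P-o["ee_pos"])@M   # tool coords
m=(d>0)&(np.abs(Q[...,1])<12)&(np.abs(Q[...,2])<14)&(Q[...,0]>15)&(Q[...,0]<135)
q=Q[m]; print("n",len(q),"x",q[:,0].min().round(1),q[:,0].max().round(1))
xs=[];
for a in range(20,130,10):
    s=q[(q[:,0]>=a)&(q[:,0]<a+10)]
    if len(s)>10:
        lo,hi=np.percentile(s[:,1],[3,97]); top=np.percentile(s[:,2],15); xs.append((a+5,(lo+hi)/2,top)); print(a+5,len(s),"y mid",((lo+hi)/2).round(2),"w",(hi-lo).round(1),"top z",top.round(1))
plan([590.4,-129,62],np.radians(-9.1)); print(o["ft_force"],o["width"])
E
python3 pin.py
```

```text
n 8300 x 15.0 113.6
25 699 y mid -0.23 w 9.4 top z -2.2
35 725 y mid -0.38 w 9.5 top z -2.1
45 746 y mid -0.39 w 9.3 top z -2.1
55 797 y mid -0.41 w 9.2 top z -2.1
65 861 y mid -0.53 w 9.4 top z -2.1
75 889 y mid -0.36 w 9.5 top z -1.9
85 945 y mid -0.38 w 9.4 top z -1.9
95 999 y mid -0.51 w 9.5 top z -1.8
105 1043 y mid -0.53 w 9.3 top z -1.8
115 266 y mid -0.65 w 9.0 top z -1.7
t 12.55 pos [ 589.  -129.6  116. ] shift mm [ 0.8  1.3 54. ] scaled [0.01  0.016 0.675] turn deg [-0.   0.   0.2] scaled [-0.0002  0.0001  0.0009]
[-0.72333488 -0.70298076 -1.99960414] 8.804827188542655
```

Request:
arm_command --rows '[0,0,0.0015,0,0.005,0.25,-1,0,0,0.0015,0,0.005,0.55,-1,0,0,0.0015,0,0.005,0.67,-1,0,0,0.0015,0,0.005,0.67,-1]'

```text
t: 12.95
ee_pos: [588.4, -130.2, 61.1]
orientation: [-2.392, -2.032, 0.003]
ft_force: [0.1, -0.3, -0.6]
width: 8.9
grasp_force: 30.0
```

Request:
arm_command --rows '[0,0,0,0.08,0,0,-1,0,0,0,0.12,0,0,-1,0,0,0,0.12,0,0,-1]'

```text
t: 13.25
ee_pos: [592.1, -119.7, 63.5]
orientation: [2.392, 2.035, 0.002]
ft_force: [-0.6, 0.2, -0.1]
width: 9.3
grasp_force: 30.0
```

Run:
```python
from h import *
plan([590.4,-129,62.5],np.radians(-9.2)); o=ctrl.get_obs();e=np.radians(-9.1);print("X,Y",o["ee_pos"][:2]@[np.cos(e),np.sin(e)],o["ee_pos"][:2]@[-np.sin(e),np.cos(e)],o["ft_force"],o["moment"],o["width"])
im,d,K,c=grab("side"); save("s2",cv2.resize(im[150:300,230:430],(800,600),interpolation=2))
```

```text
t 13.25 pos [ 592.1 -119.7   63.5] shift mm [-9.4 -0.2  1. ] scaled [-0.118 -0.003  0.012] turn deg [ 0.1  0.  -0. ] scaled [ 0.0005  0.     -0.    ]
X,Y 603.6190204269717 -24.584151819189934 [-0.56462908  0.17372337 -0.06561803] [-0.05142129  0.0730606  -0.03118022] 9.336331898985598
```

View pics/s2.png

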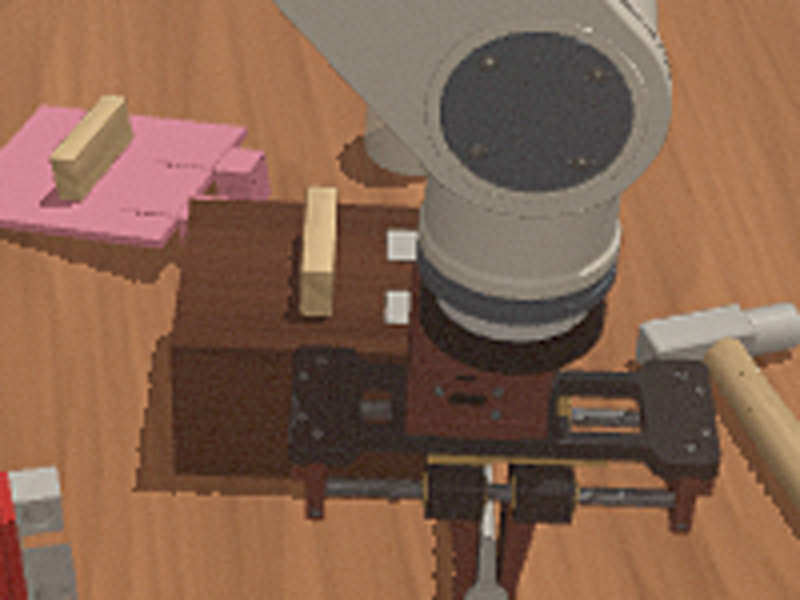

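The side view shows the gripper behind the hinge with the pin in hand and its head at (487,580). The lid is still square. Let it settle, then probe.

Request:
arm_command --rows '[0,0,0,0,0,0,-1,0,0,0,0,0,0,-1]'

```text
t: 13.5
ee_pos: [591.6, -120.1, 62.8]
orientation: [2.393, 2.035, 0.0]
ft_force: [-0.6, -0.1, -1.2]
width: 9.3
grasp_force: 30.0
```

```bash
cat > st.py <<'E'
from h import *
o=ctrl.get_obs();e=np.radians(-9.1);B=np.array([[np.cos(e),np.sin(e),0],[-np.sin(e),np.cos(e),0],[0,0,1]])
y=R.from_rotvec(o["orientation"]).as_matrix()
print("t",round(o["t"],2),"XYZ",(B@o["ee_pos"]).round(1),"F",(B@o["ft_force"]).round(1),"M",(B@o["moment"]).round(2),"yaw",np.degrees(np.arctan2(y[1,1],y[0,1])).round(2),"toolx z",y[2,0].round(4),"w",round(o["width"],1),round(o["grasp_force"],1))
E
python3 st.py
```

```text
t 13.5 XYZ [603.1 -25.1  62.8] F [-0.6 -0.1 -1.2] M [-0.14  0.16 -0.  ] yaw -9.24 toolx z -0.0001 w 9.3 30.0
```

Request:
arm_command --rows '[0,0,0,0.03,-0.006,0,-1,0,0,0,0.06,-0.006,0,-1,0,0,0,0.06,-0.006,0,-1]'

```text
t: 13.8
ee_pos: [591.7, -115.0, 62.4]
orientation: [-2.393, -2.035, 0.0]
ft_force: [0.9, -0.1, -0.5]
width: 9.0
grasp_force: 30.0
```

Request:
arm_command --rows '[0,0,0,0.025,0,0,-1,0,0,0,0.05,0,0,-1,0,0,0,0.05,0,0,-1]'

```text
t: 14.1
ee_pos: [592.4, -111.1, 62.4]
orientation: [-2.393, -2.035, 0.0]
ft_force: [-0.1, 0.7, -0.2]
width: 9.2
grasp_force: 30.0
```

Request:
arm_command --rows '[0,0,0,0.025,0,0,-1,0,0,0,0.05,0,0,-1,0,0,0,0.05,0,0,-1]'

```text
t: 14.4
ee_pos: [593.1, -107.2, 62.5]
orientation: [2.393, 2.035, 0.0]
ft_force: [-0.5, 0.1, -0.8]
width: 9.0
grasp_force: 30.0
```

```bash
python3 st.py
```

```text
t 14.4 XYZ [602.5 -12.   62.5] F [-0.5  0.  -0.8] M [-0.07  0.08  0.01] yaw -9.23 toolx z -0.0 w 9.0 30.0
```

Request:
arm_command --rows '[0,0,0,0.025,0,0,-1,0,0,0,0.05,0,0,-1,0,0,0,0.05,0,0,-1]'

```text
t: 14.7
ee_pos: [593.7, -103.2, 62.5]
orientation: [-2.393, -2.035, -0.0]
ft_force: [-0.3, -0.7, -0.7]
width: 9.5
grasp_force: 30.0
```

Request:
arm_command --rows '[0,0,0,0.025,0,0,-1,0,0,0,0.04,0,0,-1,0,0,0,0.04,0,0,-1]'

```text
t: 15.0
ee_pos: [594.1, -100.2, 62.5]
orientation: [-2.393, -2.035, 0.0]
ft_force: [0.2, -0.4, -0.6]
width: 9.1
grasp_force: 30.0
```

```bash
python3 st.py
```

```text
t 15.0 XYZ [602.5  -4.9  62.5] F [ 0.3 -0.4 -0.6] M [-0.12  0.06 -0.03] yaw -9.24 toolx z 0.0 w 9.1 30.0
```

Request:
arm_command --rows '[0,0,0,0,0,-0.02,-1,0,0,0,0,0,-0.04,-1,0,0,0,0,0,-0.04,-1]'

```text
t: 15.3
ee_pos: [594.1, -100.3, 65.8]
orientation: [2.393, 2.035, -0.0]
ft_force: [0.0, 0.7, -1.7]
width: 9.0
grasp_force: 30.0
```

```bash
python3 st.py
```

```text
t 15.3 XYZ [602.5  -5.1  65.8] F [-0.1  0.6 -1.7] M [-0.17  0.07  0.03] yaw -9.24 toolx z -0.0 w 9.0 30.0
```

Request:
arm_command --rows '[0,0,0,0,0,-0.015,-1,0,0,0,0,0,-0.03,-1,0,0,0,0,0,-0.03,-1]'

```text
t: 15.6
ee_pos: [594.1, -100.3, 68.2]
orientation: [-2.393, -2.035, 0.0]
ft_force: [-1.0, 0.4, -2.3]
width: 9.3
grasp_force: 30.0
```

```bash
python3 st.py
```

```text
t 15.6 XYZ [602.5  -5.1  68.2] F [-1.1  0.2 -2.3] M [-0.23  0.13  0.03] yaw -9.24 toolx z -0.0 w 9.3 30.0
```

Request:
arm_command --rows '[0,0,0,0,0,-0.012,-1,0,0,0,0,0,-0.025,-1,0,0,0,0,0,-0.025,-1]'

```text
t: 15.9
ee_pos: [594.1, -100.3, 70.2]
orientation: [2.393, 2.035, -0.0]
ft_force: [-0.3, 0.6, -2.1]
width: 9.4
grasp_force: 30.0
```

```bash
python3 st.py; python3 pin.py
```

```text
t 15.9 XYZ [602.5  -5.1  70.2] F [-0.4  0.6 -2.1] M [-0.2   0.18  0.03] yaw -9.24 toolx z -0.0 w 9.4 30.0
n 9536 x 15.0 112.3
25 700 y mid -0.32 w 9.4 top z -0.7
35 730 y mid -0.47 w 9.6 top z 0.0
45 743 y mid -0.47 w 9.5 top z 0.7
55 766 y mid -0.44 w 9.4 top z 1.3
65 821 y mid -0.62 w 9.6 top z 2.1
75 834 y mid -0.6 w 9.5 top z 2.6
85 864 y mid -0.6 w 9.3 top z 3.3
95 909 y mid -0.62 w 9.3 top z 4.0
105 2318 y mid -1.07 w 21.2 top z -0.2
115 516 y mid -0.96 w 20.8 top z -0.3
t 15.95 pos [ 594.1 -100.3   70.1] shift mm [-28.9   0.9   8.1] scaled [-0.362  0.012  0.102] turn deg [-0.  -0.  -0.1] scaled [-0.     -0.     -0.0008]
[-0.79526422  1.21302486 -1.96004267] 8.927742032410876
```

The pin has pivoted about 4° in the grip because the lever is too long to lift the knuckle. The bore itself was found at z≈60. I'll put the pin back in the cradle and regrip it mid-shank, between the uprights, where the lever is short.

Request:
arm_command --rows '[0,0,0,-0.1,0,0,-1,0,0,0,-0.22,0,0,-1,0,0,0,-0.34,0,0,-1,0,0,0,-0.45,0,0,-1,0,0,0,-0.45,0,0,-1]'

```text
t: 16.45
ee_pos: [588.2, -137.4, 70.2]
orientation: [2.395, 2.033, 0.0]
ft_force: [0.1, 0.5, -0.6]
width: 9.3
grasp_force: 30.0
```

Request:
arm_command --rows '[0,0,0,-0.3,-0.2,-0.2,-1,0,0,0,-0.7,-0.45,-0.5,-1,0,0,0,-1,-0.64,-0.6,-1,0,0,0,-1,-0.64,-0.6,-1]'

```text
t: 16.85
ee_pos: [523.7, -208.8, 119.5]
orientation: [2.395, 2.031, 0.001]
ft_force: [0.8, 0.2, -1.2]
width: 9.0
grasp_force: 30.0
```

Request:
arm_command --rows '[0,0,-0.04,-0.3,0,0,-1,0,0,-0.08,-0.6,0,0,-1,0,0,-0.12,-0.9,0,0,-1,0,0,-0.155,-1,0,0,-1,0,0,-0.1667,-1,0,0,-1]'

```text
t: 17.35
ee_pos: [512.5, -286.4, 117.7]
orientation: [1.782, 2.587, 0.0]
ft_force: [0.8, 0.2, -0.7]
width: 8.8
grasp_force: 30.0
```

Request:
arm_command --rows '[0,0,0,-0.2,-0.115,0,-1,0,0,0,-0.2,-0.115,0,-1,0,0,0,-0.2,-0.115,0,-1]'

```text
t: 17.65
ee_pos: [509.3, -303.9, 117.8]
orientation: [-1.787, -2.584, -0.0]
ft_force: [1.1, 0.4, -0.8]
width: 9.1
grasp_force: 30.0
```

```bash
python3 pin.py
python3 - <<'E'
from h import *
plan([509.2,-302.7,38],np.radians(20.75))
E
```

```text
n 8048 x 15.0 114.0
25 686 y mid 0.09 w 9.3 top z -1.3
35 726 y mid -0.1 w 9.6 top z -0.9
45 748 y mid -0.08 w 9.4 top z -0.4
55 790 y mid -0.03 w 9.3 top z -0.1
65 832 y mid 0.14 w 9.5 top z 0.4
75 868 y mid 0.12 w 9.4 top z 0.7
85 909 y mid -0.01 w 9.5 top z 1.0
95 938 y mid -0.0 w 9.4 top z 1.5
105 981 y mid 0.04 w 9.2 top z 1.7
115 245 y mid 0.04 w 8.6 top z 2.6
t 17.7 pos [ 509.2 -303.6  117.9] shift mm [134.6 137.7  55.9] scaled [1.683 1.721 0.699] turn deg [-0.  -0.  29.8] scaled [-0.000e+00 -1.000e-04  1.656e-01]
[-0.17370867 -0.7181157  -1.08114525] 8.946052430979261
t 17.7 pos [ 509.2 -303.6  117.9] shift mm [ 0.9  0.3 79.9] scaled [0.011 0.004 0.998] turn deg [-0. -0. -0.] scaled [-0.     -0.0001 -0.0002]
```

Request:
arm_command --rows '[0,0.0105,0,0.012,0,0.25,-1,0,0.0105,0,0.012,0,0.5,-1,0,0.0105,0,0.012,0,0.75,-1,0,0.0105,0,0.012,0,0.85,-1,0,0.0105,0,0.012,0,0.85,-1]'

```text
t: 18.2
ee_pos: [508.3, -302.1, 49.1]
orientation: [-1.768, -2.561, -0.029]
ft_force: [1.0, -0.2, -0.4]
width: 9.2
grasp_force: 30.0
```

Request:
arm_command --rows '[0,0,0,0,0,0.08,-1,0,0,0,0,0,0.16,-1,0,0,0,0,0,0.16,-1,0,0,0,0,0,0.16,-1]'

```text
t: 18.6
ee_pos: [508.8, -302.5, 37.5]
orientation: [-1.769, -2.563, -0.029]
ft_force: [-0.9, 0.4, -0.9]
width: 9.2
grasp_force: 30.0
```

```bash
python3 pin.py;python3 st.py
```

```text
n 11389 x 15.0 113.9
25 1471 y mid 0.01 w 22.5 top z -0.8
35 1353 y mid 0.04 w 22.3 top z -0.5
45 750 y mid -0.12 w 9.4 top z -0.4
55 786 y mid -0.08 w 9.3 top z -0.0
65 834 y mid 0.11 w 9.5 top z 0.4
75 861 y mid 0.08 w 9.4 top z 0.8
85 913 y mid -0.05 w 9.5 top z 1.1
95 2236 y mid -0.03 w 22.6 top z 1.8
105 1570 y mid -0.01 w 21.7 top z 2.0
115 286 y mid -0.03 w 8.6 top z 2.6
t 18.65 pos [ 508.9 -302.6   37.6] shift mm [134.1 137.8 -20. ] scaled [ 1.677  1.722 -0.25 ] turn deg [-0.5 -1.8 29.9] scaled [-0.0026 -0.0102  0.1659]
[ 0.9035012  -0.47489605 -0.17851056] 9.476534004551143
t 18.65 XYZ [ 550.3 -218.3   37.6] F [ 1.  -0.3 -0.2] M [-0.05 -0.02 -0.  ] yaw 20.76 toolx z 0.0326 w 9.5 30.0
```

Request:
arm_command --rows '[0,0,0,0,0,0.018,-1,0,0,0,0,0,0.018,-1,0,0,0,0,0,0.018,-0.1,0,0,0,0,0,0.018,-0.1,0,0,0,0,0,0.018,-0.1]'

```text
t: 19.15
ee_pos: [508.7, -302.4, 35.9]
orientation: [-1.769, -2.563, -0.029]
ft_force: [-0.0, -0.1, 0.4]
width: 29.9
grasp_force: 0.0
```

Request:
arm_command --rows '[0,0,0,0,0,0,-0.1,0,0,0,0,0,0,-0.1,0,-0.0104,0,0,0,-0.25,-0.1,0,-0.0104,0,0,0,-0.5,-0.1,0,-0.0104,0,0,0,-0.5,-0.1]'

```text
t: 19.65
ee_pos: [510.6, -304.5, 78.1]
orientation: [1.782, 2.582, 0.001]
ft_force: [-0.6, 0.5, 0.9]
width: 39.4
grasp_force: 0.0
```

Request:
arm_command --rows '[0,0,0,0.3,0,0,-0.1,0,0,0,0.7,0,0,-0.1,0,0,0,0.7,0,0,-0.1,0,0,0,0.7,0,0,-0.1]'

```text
t: 20.05
ee_pos: [489.3, -251.0, 75.4]
orientation: [-1.783, -2.586, -0.0]
ft_force: [-0.3, -0.2, -0.1]
width: 39.4
grasp_force: 0.0
```

```bash
python3 st.py
python3 - <<'E'
from h import *
im,d,K,c=grab("wrist"); P=cloud(d,K,c); o=ctrl.get_obs(); M=R.from_rotvec(o["orientation"]).as_matrix(); Q=(P-o["ee_pos"])@M
hsv=cv2.cvtColor(im,cv2.COLOR_RGB2HSV).astype(int)
m=(d>0)&(P[...,2]>28)&(P[...,2]<46)&(hsv[...,1]<70)&(hsv[...,2]>90)&(abs(Q[...,1])<15)
q=Q[m]; print(len(q),"toolx",q[:,0].min(),q[:,0].max())
for a in range(-60,80,10):
    s=q[(q[:,0]>=a)&(q[:,0]<a+10)]
    if len(s)>20: print(a+5,len(s),np.median(s[:,1]).round(2),"worldz",(o["ee_pos"][2]-np.percentile(s[:,2],15)).round(1))
plan([508.9-.354*57,-302.6+.935*57,36],np.radians(20.75))
E
```

```text
t 20.05 XYZ [ 522.9 -170.5   75.4] F [-0.3 -0.2 -0.1] M [-0.07  0.05 -0.03] yaw 20.82 toolx z 0.0005 w 39.4 0.0
4901 toolx -71.81533195940436 65.87868586839676
-55 23 0.11 worldz 38.8
-35 117 0.11 worldz 38.3
-25 356 -0.38 worldz 38.5
-15 379 0.1 worldz 38.4
-5 389 -0.37 worldz 38.4
5 395 -0.37 worldz 38.4
15 413 0.1 worldz 38.6
25 417 -0.36 worldz 38.4
35 452 0.09 worldz 38.4
45 475 0.09 worldz 38.3
55 480 -0.35 worldz 38.2
65 211 0.09 worldz 37.1
t 20.1 pos [ 489.8 -251.7   75.6] shift mm [ 2.6 -0.1 39.6] scaled [ 0.033 -0.002  0.495] turn deg [0. 0. 0.] scaled [0.0001 0.     0.0002]
```

Request:
arm_command --rows '[0,0,0,0.03,0,0.25,-0.1,0,0,0,0.03,0,0.45,-0.1,0,0,0,0.03,0,0.51,-0.1,0,0,0,0.03,0,0.51,-1,0,0,0,0.03,0,0.51,-1]'

```text
t: 20.6
ee_pos: [488.9, -249.7, 35.3]
orientation: [1.785, 2.585, 0.0]
ft_force: [0.2, 0.1, -0.1]
width: 26.8
grasp_force: 0.0
```

Request:
arm_command --rows '[0,0,0,0,0,0,-1,0,0,0,0,0,0,-1,0,0,0,0,0,0,-1,0,0,0,0,0,0,-1]'

```text
t: 21.0
ee_pos: [488.9, -249.3, 35.6]
orientation: [1.784, 2.585, 0.0]
ft_force: [0.1, 0.2, 3.6]
width: 9.3
grasp_force: 30.0
```

```bash
python3 st.py
```

```text
t 21.0 XYZ [ 522.2 -168.9   35.6] F [0.1 0.3 3.6] M [-0.16  0.02 -0.01] yaw 20.77 toolx z -0.0006 w 9.3 30.0
```

Request:
arm_command --rows '[0,0,0,0,0,-0.1,-1,0,0,0,0,0,-0.4,-1,0,0,0,0,0,-0.8,-1,0,0,0,0,0,-1,-1]'

```text
t: 21.4
ee_pos: [489.1, -249.3, 117.4]
orientation: [1.784, 2.584, 0.001]
ft_force: [0.4, 0.1, -0.3]
width: 9.1
grasp_force: 30.0
```

Request:
arm_command --rows '[0,0,0.04,0.2,0.2,0,-1,0,0,0.08,0.5,0.5,0,-1,0,0,0.12,0.8,0.8,0,-1,0,0,0.15,1,1,0,-1,0,0,0.1667,1,1,0,-1]'

```text
t: 21.9
ee_pos: [535.7, -143.5, 115.5]
orientation: [-2.394, -2.034, -0.001]
ft_force: [-0.1, -1.0, -0.5]
width: 8.9
grasp_force: 30.0
```

Request:
arm_command --rows '[0,0,0,0.25,0.15,0,-1,0,0,0,0.6,0.4,0,-1,0,0,0,0.88,0.55,0,-1,0,0,0,0.98,0.63,0,-1,0,0,0,0.98,0.63,0,-1]'

```text
t: 22.4
ee_pos: [597.7, -75.9, 115.3]
orientation: [-2.391, -2.037, -0.0]
ft_force: [0.1, -0.3, -0.8]
width: 9.1
grasp_force: 30.0
```

```bash
python3 st.py; sed -i 's/range(20,130,10)/range(20,80,8)/; s/a+10/a+8/; s/a+5/a+4/g' pin.py; python3 pin.py
python3 - <<'E'
from h import *
im,d,K,c=load("wrist"); P=cloud(d,K,c); e=np.radians(-9.1); ex=np.array([np.cos(e),np.sin(e)]);ey=np.array([-ex[1],ex[0]])
hsv=cv2.cvtColor(im,cv2.COLOR_RGB2HSV).astype(int); X=P[...,:2]@ex;Y=P[...,:2]@ey
for y0 in range(97,170,5):
    m=(Y>=y0)&(Y<y0+5)&(abs(X-602)<16)&(P[...,2]>55)&(P[...,2]<95)&(hsv[...,1]<60)&(hsv[...,2]>130)
    if m.sum()>30: print(y0,m.sum(),"X",np.percentile(X[m],[2,98]).round(1),"Z",np.median(P[m][:,2]).round(1))
m=(abs(X-602)<8)&(P[...,2]>62)&(P[...,2]<75)&(Y>85)&(Y<125); print("loose Y",np.percentile(Y[m],[1,99]) if m.sum() else None)
E
```

```text
t 22.4 XYZ [602.2  19.6 115.3] F [ 0.2 -0.3 -0.8] M [-0.08  0.07 -0.04] yaw -9.14 toolx z 0.0002 w 9.1 30.0
n 3553 x 15.0 64.3
24 542 y mid 0.42 w 9.2 top z -2.9
32 567 y mid 0.22 w 9.5 top z -2.9
40 612 y mid 0.25 w 9.4 top z -3.0
48 632 y mid 0.42 w 9.6 top z -3.0
56 608 y mid 0.41 w 8.8 top z -2.7
64 263 y mid 0.41 w 6.6 top z -1.5
t 22.45 pos [596.9 -76.6 115.1] shift mm [-52.8   2.   53.1] scaled [-0.66   0.025  0.663] turn deg [-0.  -0.  -0.1] scaled [-0.0002 -0.     -0.0005]
[ 0.46424793 -0.15582551 -0.93708623] 9.23949708873725
97 328 X [591.5 612.4] Z 69.7
102 600 X [591.5 612.4] Z 69.8
107 620 X [591.3 612.3] Z 69.8
112 632 X [591.3 612.4] Z 69.7
117 318 X [591.4 612.6] Z 69.8
122 912 X [586.6 612.4] Z 85.4
127 1001 X [586.4 612.7] Z 85.4
132 1025 X [586.5 612.6] Z 85.4
137 736 X [586.6 612.6] Z 85.3
loose Y [ 99.35947828 123.81191826]
```

Request:
arm_command --rows '[0,0,0,0,-0.007,0.25,-1,0,0,0,0,-0.007,0.55,-1,0,0,0,0,-0.007,0.675,-1,0,0,0,0,-0.007,0.675,-1,0,0,0,0,-0.007,0.675,-1]'

```text
t: 22.95
ee_pos: [596.5, -77.1, 61.4]
orientation: [-2.394, -2.034, 0.0]
ft_force: [0.1, -0.6, -1.7]
width: 9.1
grasp_force: 30.0
```

Request:
arm_command --rows '[0,0,0,0.08,0,0,-1,0,0,0,0.15,0,0,-1,0,0,0,0.18,0,0,-1,0,0,0,0.2,0,0,-1,0,0,0,0.22,0,0,-1]'

```text
t: 23.45
ee_pos: [599.6, -58.8, 61.3]
orientation: [-2.393, -2.036, -0.0]
ft_force: [0.1, -0.4, -0.8]
width: 9.5
grasp_force: 30.0
```

```bash
python3 st.py
```

```text
t 23.45 XYZ [601.4  36.8  61.3] F [ 0.2 -0.4 -0.8] M [-0.09  0.1  -0.  ] yaw -9.22 toolx z 0.0002 w 9.5 30.0
```

Request:
arm_command --rows '[0,0,0,0.03,0,0,-1,0,0,0,0.05,0,0,-1,0,0,0,0.075,0,0,-1]'

```text
t: 23.75
ee_pos: [600.4, -53.1, 61.1]
orientation: [-2.393, -2.035, -0.0]
ft_force: [0.0, -0.5, -1.3]
width: 9.3
grasp_force: 30.0
```

```bash
python3 st.py
```

```text
t 23.75 XYZ [601.3  42.5  61.1] F [ 0.1 -0.5 -1.3] M [-0.07  0.05  0.03] yaw -9.25 toolx z 0.0003 w 9.3 30.0
```

Request:
arm_command --rows '[0,0,0,0.035,0.002,0,-1,0,0,0,0.07,0.002,0,-1,0,0,0,0.07,0.002,0,-1]'

```text
t: 24.05
ee_pos: [601.6, -47.4, 61.1]
orientation: [-2.393, -2.035, -0.0]
ft_force: [0.0, 0.0, -0.9]
width: 9.0
grasp_force: 30.0
```

Request:
arm_command --rows '[0,0,0,0.035,0.002,0,-1,0,0,0,0.065,0.002,0,-1,0,0,0,0.065,0.002,0,-1]'

```text
t: 24.35
ee_pos: [602.6, -42.3, 61.1]
orientation: [-2.393, -2.035, -0.0]
ft_force: [-0.1, 0.1, -0.6]
width: 8.8
grasp_force: 30.0
```

```bash
python3 st.py
```

```text
t 24.35 XYZ [601.7  53.5  61.1] F [-0.2  0.1 -0.6] M [-0.04  0.02 -0.03] yaw -9.23 toolx z 0.0003 w 8.8 30.0
```

Request:
arm_command --rows '[0,0,0,0,0,-0.03,-1,0,0,0,0,0,-0.05,-1,0,0,0,0,0,-0.05,-1]'

```text
t: 24.65
ee_pos: [602.5, -42.7, 65.2]
orientation: [-2.393, -2.035, -0.0]
ft_force: [0.6, 0.9, -3.8]
width: 8.8
grasp_force: 30.0
```

```bash
python3 st.py; python3 pin.py
```

```text
t 24.65 XYZ [601.7  53.2  65.2] F [ 0.5  1.  -3.8] M [-0.09 -0.02 -0.01] yaw -9.25 toolx z 0.0002 w 8.8 30.0
n 9922 x 15.0 108.4
24 548 y mid -0.33 w 9.2 top z -2.4
32 568 y mid -0.37 w 9.2 top z -2.3
40 605 y mid -0.51 w 9.4 top z -2.1
48 1221 y mid -0.15 w 21.1 top z -7.2
56 1638 y mid -0.12 w 21.2 top z -7.3
64 1401 y mid -0.19 w 21.3 top z -7.3
72 25 y mid -10.85 w 0.2 top z -10.8
t 24.7 pos [602.6 -42.7  65.1] shift mm [-87.2   1.9   3.1] scaled [-1.09   0.023  0.039] turn deg [-0.  -0.  -0.1] scaled [-0.     -0.0001 -0.0008]
[ 0.53754747  0.85638894 -2.92846855] 9.034627193981617
```

Request:
arm_command --rows '[0,0,0,0,0,-0.03,-1,0,0,0,0,0,-0.055,-1,0,0,0,0,0,-0.055,-1]'

```text
t: 25.0
ee_pos: [602.6, -42.7, 69.8]
orientation: [-2.393, -2.035, -0.0]
ft_force: [-0.3, -0.7, -2.7]
width: 9.0
grasp_force: 30.0
```

```bash
python3 st.py; python3 pin.py
```

```text
t 25.0 XYZ [601.7  53.2  69.8] F [-0.2 -0.7 -2.7] M [-0.12 -0.03 -0.06] yaw -9.24 toolx z 0.0002 w 9.0 30.0
n 10391 x 15.0 109.8
24 540 y mid -0.33 w 9.2 top z -2.3
32 564 y mid -0.33 w 9.1 top z -2.3
40 612 y mid -0.34 w 9.8 top z -2.2
48 1226 y mid -0.15 w 21.1 top z -7.2
56 1629 y mid -0.15 w 21.2 top z -7.2
64 1413 y mid -0.17 w 21.3 top z -7.3
72 48 y mid -1.8 w 18.3 top z -13.9
80 22 y mid -0.38 w 21.8 top z -14.0
t 25.05 pos [602.6 -42.6  69.7] shift mm [-87.2   1.8   7.6] scaled [-1.09   0.023  0.096] turn deg [ 0.  -0.  -0.1] scaled [ 0.     -0.0001 -0.0008]
[ 0.88021143  0.32657824 -3.15393309] 8.62387319273236
```

Request:
arm_command --rows '[0,0,0,0.03,0,0,-1,0,0,0,0.06,0,0,-1,0,0,0,0.09,0,0,-1,0,0,0,0.09,0,0,-1]'

```text
t: 25.45
ee_pos: [603.9, -35.1, 69.5]
orientation: [-2.393, -2.035, -0.001]
ft_force: [-0.1, 1.0, -2.8]
width: 9.1
grasp_force: 30.0
```

```bash
python3 st.py
```

```text
t 25.45 XYZ [601.8  60.8  69.5] F [-0.2  1.  -2.8] M [-0.04 -0.09 -0.07] yaw -9.23 toolx z 0.0005 w 9.1 30.0
```

Request:
arm_command --rows '[0,0,0,0.03,0,0,-1,0,0,0,0.06,0,0,-1,0,0,0,0.06,0,0,-1]'

```text
t: 25.75
ee_pos: [604.6, -30.4, 69.5]
orientation: [-2.393, -2.035, -0.0]
ft_force: [1.2, 0.7, -2.3]
width: 9.0
grasp_force: 30.0
```

```bash
python3 st.py
```

```text
t 25.75 XYZ [601.8  65.6  69.5] F [ 1.   0.9 -2.3] M [-0.06 -0.08 -0.05] yaw -9.23 toolx z 0.0004 w 9.0 30.0
```

Request:
arm_command --rows '[0,0,0,0.03,0,0,-1,0,0,0,0.06,0,0,-1,0,0,0,0.06,0,0,-1]'

```text
t: 26.05
ee_pos: [605.3, -25.7, 69.5]
orientation: [-2.393, -2.035, -0.0]
ft_force: [1.0, 0.5, -3.3]
width: 9.2
grasp_force: 30.0
```

Request:
arm_command --rows '[0,0,0,0.03,0,0,-1,0,0,0,0.06,0,0,-1,0,0,0,0.06,0,0,-1]'

```text
t: 26.35
ee_pos: [606.1, -20.9, 69.5]
orientation: [-2.393, -2.035, -0.001]
ft_force: [0.6, -0.1, -4.4]
width: 9.2
grasp_force: 30.0
```

Request:
arm_command --rows '[0,0,0,0.03,0,0,-1,0,0,0,0.06,0,0,-1,0,0,0,0.06,0,0,-1]'

```text
t: 26.65
ee_pos: [606.9, -16.2, 69.5]
orientation: [-2.393, -2.035, -0.001]
ft_force: [1.2, 0.9, -2.9]
width: 8.9
grasp_force: 30.0
```

```bash
python3 st.py
```

```text
t 26.65 XYZ [601.8  80.   69.5] F [ 1.1  1.  -2.9] M [-0.04 -0.15 -0.06] yaw -9.23 toolx z 0.0004 w 8.9 30.0
```

Request:
arm_command --rows '[0,0,0,0.03,0,0,-1,0,0,0,0.05,0,0,-1,0,0,0,0.05,0,0,-1]'

```text
t: 26.95
ee_pos: [607.5, -12.3, 69.5]
orientation: [-2.393, -2.035, -0.0]
ft_force: [1.6, 0.1, -2.6]
width: 9.3
grasp_force: 30.0
```

Request:
arm_command --rows '[0,0,0,0.025,0,0,-1,0,0,0,0.04,0,0,-1,0,0,0,0.04,0,0,-1]'

```text
t: 27.25
ee_pos: [608.0, -9.2, 69.5]
orientation: [-2.393, -2.035, -0.0]
ft_force: [0.6, -1.2, -2.6]
width: 9.0
grasp_force: 30.0
```

```bash
python3 st.py; python3 pin.py
```

```text
t 27.25 XYZ [601.8  87.   69.5] F [ 0.8 -1.1 -2.6] M [-0.15 -0.18  0.06] yaw -9.24 toolx z 0.0004 w 9.0 30.0
n 8932 x 15.0 107.7
24 1386 y mid -0.05 w 21.2 top z -7.8
32 929 y mid -0.07 w 21.3 top z -7.8
56 326 y mid -0.01 w 21.2 top z -10.7
64 1337 y mid -0.23 w 21.0 top z -9.3
72 1845 y mid -0.03 w 20.9 top z -9.4
80 1492 y mid -0.1 w 20.9 top z -9.4
t 27.3 pos [607.9  -9.3  69.5] shift mm [-121.     1.9    7.5] scaled [-1.512  0.024  0.093] turn deg [-0.  -0.  -0.1] scaled [-0.     -0.0001 -0.0008]
[ 0.47984472 -0.04073317 -4.22429164] 9.106853730298203
```

Threaded through the loose and first lid knuckle, with the tip at the middle knuckle and forces small. Now release, then regrip near the head.

Request:
arm_command --rows '[0,0,0,0,0,0,-0.1,0,0,0,0,0,0,-0.1,0,0,0,0,0,0,-0.1,0,0,0,0,0,0,-0.1,0,0,0,0,0,0,-0.1]'

```text
t: 27.8
ee_pos: [607.9, -9.4, 69.6]
orientation: [-2.393, -2.035, -0.0]
ft_force: [-0.5, -0.5, -0.7]
width: 39.5
grasp_force: 0.0
```

Request:
arm_command --rows '[0,0,0,-0.2,0,0,-0.1,0,0,0,-0.5,0,0,-0.1,0,0,0,-0.66,0,0,-0.1,0,0,0,-0.66,0,0,-0.1]'

```text
t: 28.2
ee_pos: [599.0, -63.6, 69.5]
orientation: [-2.396, -2.032, 0.0]
ft_force: [-0.1, 0.4, -0.3]
width: 39.8
grasp_force: 0.0
```

```bash
python3 st.py; sed 's/<14/<30/; s/range(20,80,8)/range(16,64,8)/' pin.py > pin2.py; python3 pin2.py
```

```text
t 28.2 XYZ [601.5  31.9  69.5] F [-0.2  0.4 -0.3] M [-0.06  0.05  0.01] yaw -9.39 toolx z 0.0001 w 39.8 0.0
n 14652 x 15.0 106.7
20 444 y mid 0.42 w 9.2 top z 9.4
28 476 y mid 0.22 w 9.4 top z 8.1
36 505 y mid 0.25 w 9.2 top z 6.9
44 546 y mid 0.4 w 9.4 top z 5.6
52 578 y mid 0.22 w 9.6 top z 4.4
60 610 y mid 0.23 w 9.3 top z 3.1
t 28.25 pos [599.2 -62.6  69.5] shift mm [-66.9   2.1   7.5] scaled [-0.837  0.026  0.093] turn deg [-0.  -0.  -0.3] scaled [-0.0001 -0.0001 -0.0015]
[ 0.45635458 -0.21941222  0.22608102] 39.480900593402886
```

Request:
arm_command --rows '[0,0,0,0,0.003,0.1,-0.1,0,0,0,0,0.003,0.2,-0.1,0,0,0,0,0.003,0.21,-0.1,0,0,0,0,0.003,0.21,-1,0,0,0,0,0.003,0.21,-1]'

```text
t: 28.75
ee_pos: [599.7, -61.2, 52.6]
orientation: [-2.392, -2.036, 0.0]
ft_force: [-1.1, -0.7, -0.7]
width: 26.7
grasp_force: 0.0
```

Request:
arm_command --rows '[0,0,0,0,0,0,-1,0,0,0,0,0,0,-1,0,0,0,0,0,0,-1,0,0,0,0,0,0,-1]'

```text
t: 29.15
ee_pos: [599.8, -61.6, 52.9]
orientation: [-2.393, -2.035, -0.001]
ft_force: [0.6, 0.2, -0.2]
width: 8.9
grasp_force: 30.0
```

```bash
python3 st.py
```

```text
t 29.15 XYZ [602.   34.1  52.9] F [ 0.6  0.3 -0.2] M [ 0.05  0.01 -0.01] yaw -9.25 toolx z 0.0004 w 8.9 30.0
```

Request:
arm_command --rows '[0,0,0,0,0,-0.03,-1,0,0,0,0,0,-0.06,-1,0,0,0,0,0,-0.09,-1,0,0,0,0,0,-0.1,-1]'

```text
t: 29.55
ee_pos: [599.5, -61.7, 60.8]
orientation: [-2.393, -2.035, 0.0]
ft_force: [-0.3, -1.8, -2.1]
width: 9.3
grasp_force: 30.0
```

```bash
python3 st.py; python3 pin2.py
```

```text
t 29.55 XYZ [601.7  33.9  60.8] F [ 0.  -1.8 -2.1] M [-0.5  -0.01 -0.02] yaw -9.24 toolx z 0.0001 w 9.3 30.0
n 16608 x 15.0 105.0
20 545 y mid -0.3 w 9.1 top z -5.4
28 579 y mid -0.28 w 9.6 top z -5.9
36 617 y mid -0.31 w 9.5 top z -6.6
44 640 y mid -0.29 w 9.4 top z -7.0
52 683 y mid -0.12 w 9.5 top z -7.6
60 703 y mid -0.12 w 9.3 top z -8.3
t 29.6 pos [599.5 -61.7  60.9] shift mm [-67.9   1.8  -1.2] scaled [-0.849  0.022 -0.014] turn deg [-0.  -0.  -0.1] scaled [-0.0001 -0.     -0.0008]
[ 0.2912995  -1.24069639 -3.09357195] 9.03848704201019
```

Request:
arm_command --rows '[0,0,0,0,0,-0.03,-1,0,0,0,0,0,-0.06,-1,0,0,0,0,0,-0.09,-1,0,0,0,0,0,-0.1,-1]'

```text
t: 30.0
ee_pos: [599.7, -61.6, 69.0]
orientation: [-2.393, -2.035, -0.0]
ft_force: [-0.4, -0.7, -3.1]
width: 9.2
grasp_force: 30.0
```

```bash
python3 st.py; python3 pin2.py
```

```text
t 30.0 XYZ [601.9  34.   69. ] F [-0.2 -0.8 -3.1] M [-0.43  0.1   0.03] yaw -9.24 toolx z 0.0003 w 9.2 30.0
n 15601 x 15.0 107.4
20 535 y mid -0.32 w 9.2 top z -3.6
28 570 y mid -0.33 w 9.2 top z -3.6
36 610 y mid -0.3 w 9.7 top z -3.6
44 625 y mid -0.32 w 9.6 top z -3.5
52 648 y mid -0.3 w 9.4 top z -3.5
60 670 y mid -0.3 w 9.3 top z -3.5
t 30.05 pos [599.7 -61.6  69. ] shift mm [-68.1   1.6   7. ] scaled [-0.851  0.02   0.087] turn deg [ 0.  -0.  -0.1] scaled [ 0.     -0.0001 -0.0008]
[-0.08528872 -0.14063689 -3.74651981] 9.003753541407582
```

Request:
arm_command --rows '[0,0,0,0.03,0,0,-1,0,0,0,0.06,0,0,-1,0,0,0,0.1,0,0,-1,0,0,0,0.1,0,0,-1]'

```text
t: 30.45
ee_pos: [601.1, -53.1, 68.6]
orientation: [-2.393, -2.035, -0.0]
ft_force: [0.7, 0.6, -3.6]
width: 9.3
grasp_force: 30.0
```

```bash
python3 st.py
```

```text
t 30.45 XYZ [601.9  42.6  68.6] F [ 0.6  0.7 -3.6] M [-0.06  0.   -0.04] yaw -9.23 toolx z 0.0005 w 9.3 30.0
```

Request:
arm_command --rows '[0,0,0,0.03,0,0,-1,0,0,0,0.06,0,0,-1,0,0,0,0.1,0,0,-1,0,0,0,0.1,0,0,-1]'

```text
t: 30.85
ee_pos: [602.3, -45.3, 68.7]
orientation: [-2.393, -2.035, -0.001]
ft_force: [1.5, 0.5, -2.2]
width: 9.0
grasp_force: 30.0
```

```bash
python3 st.py
```

```text
t 30.85 XYZ [601.9  50.5  68.7] F [ 1.4  0.8 -2.2] M [-0.01 -0.02 -0.05] yaw -9.24 toolx z 0.0005 w 9.0 30.0
```

Request:
arm_command --rows '[0,0,0,0.03,0,0,-1,0,0,0,0.06,0,0,-1,0,0,0,0.1,0,0,-1,0,0,0,0.12,0,0,-1,0,0,0,0.12,0,0,-1]'

```text
t: 31.35
ee_pos: [603.9, -35.9, 68.7]
orientation: [-2.393, -2.035, -0.001]
ft_force: [0.6, 1.6, -3.2]
width: 9.1
grasp_force: 30.0
```

```bash
python3 st.py
```

```text
t 31.35 XYZ [601.9  60.   68.7] F [ 0.3  1.7 -3.2] M [-0.03 -0.03 -0.04] yaw -9.24 toolx z 0.0005 w 9.1 30.0
```

Request:
arm_command --rows '[0,0,0,0.03,0,0,-1,0,0,0,0.06,0,0,-1,0,0,0,0.1,0,0,-1,0,0,0,0.12,0,0,-1,0,0,0,0.12,0,0,-1]'

```text
t: 31.85
ee_pos: [605.4, -26.5, 68.7]
orientation: [-2.393, -2.035, -0.0]
ft_force: [1.1, 0.5, -3.3]
width: 9.2
grasp_force: 30.0
```

```bash
python3 st.py; python3 pin2.py
```

```text
t 31.85 XYZ [601.9  69.6  68.7] F [ 1.   0.7 -3.3] M [-0.07  0.01  0.04] yaw -9.23 toolx z 0.0005 w 9.2 30.0
n 20149 x 15.0 107.4
20 532 y mid -0.35 w 9.2 top z -3.9
28 698 y mid -0.71 w 21.0 top z -8.8
36 1575 y mid -0.6 w 21.5 top z -9.3
44 1648 y mid -0.55 w 21.6 top z -9.3
52 1565 y mid -0.62 w 21.6 top z -16.8
60 1981 y mid -0.56 w 21.7 top z -17.1
t 31.9 pos [605.4 -26.5  68.7] shift mm [-103.6    1.6    6.6] scaled [-1.295  0.021  0.083] turn deg [-0.  -0.  -0.1] scaled [-0.     -0.0002 -0.0008]
[ 0.53708077  0.57767421 -3.27405642] 9.036525141121283
```

Request:
arm_command --rows '[0,0,0,0.03,0,0,-1,0,0,0,0.06,0,0,-1,0,0,0,0.1,0,0,-1,0,0,0,0.12,0,0,-1,0,0,0,0.12,0,0,-1]'

```text
t: 32.4
ee_pos: [606.9, -17.0, 68.7]
orientation: [-2.393, -2.035, -0.0]
ft_force: [1.1, 1.4, -3.3]
width: 9.4
grasp_force: 30.0
```

Request:
arm_command --rows '[0,0,0,0.03,0,0,-1,0,0,0,0.06,0,0,-1,0,0,0,0.09,0,0,-1,0,0,0,0.09,0,0,-1]'

```text
t: 32.8
ee_pos: [608.1, -9.9, 68.7]
orientation: [-2.393, -2.035, -0.0]
ft_force: [0.7, 1.5, -3.9]
width: 8.7
grasp_force: 30.0
```

```bash
python3 st.py
```

```text
t 32.8 XYZ [602.   86.4  68.7] F [ 0.4  1.6 -3.9] M [-0.11 -0.01  0.  ] yaw -9.24 toolx z 0.0005 w 8.7 30.0
```

Request:
arm_command --rows '[0,0,0,0,0,0,0,0,0,0,0,0,0,0,0,0,0,0,0,0,0,0,0,0,0,0,0,0,0,0,0,0,0,0,0]'

```text
t: 33.3
ee_pos: [608.1, -10.3, 68.8]
orientation: [-2.393, -2.035, -0.0]
ft_force: [0.3, 0.2, 0.6]
width: 42.9
grasp_force: 0.0
```

Request:
arm_command --rows '[0,0,0,-0.2,0,0,0,0,0,0,-0.5,0,0,0,0,0,0,-0.52,0,0,0,0,0,0,-0.52,0,0,-1,0,0,0,-0.52,0,0,-1]'

```text
t: 33.8
ee_pos: [601.4, -51.4, 68.7]
orientation: [-2.393, -2.034, -0.0]
ft_force: [1.0, -0.3, 0.1]
width: 31.1
grasp_force: 0.0
```

```bash
python3 st.py; python3 pin2.py
python3 - <<'E'
from h import *
im,d,K,c=load("wrist"); P=cloud(d,K,c); e=np.radians(-9.1); B=np.array([[np.cos(e),np.sin(e)],[-np.sin(e),np.cos(e)]])
Q=P[...,:2]@B.T; m=(abs(Q[...,0]-602)<14)&(Q[...,1]>50)&(Q[...,1]<98)&(P[...,2]>58)&(P[...,2]<82)&(d>0)
for y in range(56,98,3):
    s=m&(Q[...,1]>=y)&(Q[...,1]<y+3)
    if s.sum()>15: print(y,s.sum(),np.percentile(Q[s][:,0],[3,97]).round(1),np.percentile(P[s][:,2],90).round(1))
E
```

```text
t 33.8 XYZ [601.9  44.4  68.7] F [ 1.1 -0.1  0.1] M [-0.07  0.06  0.03] yaw -9.27 toolx z 0.0004 w 31.1 0.0
n 17324 x 18.6 109.3
20 664 y mid -0.32 w 18.2 top z -5.3
28 940 y mid -0.16 w 16.2 top z -2.3
36 577 y mid -0.08 w 9.5 top z -1.1
44 593 y mid -0.09 w 9.4 top z -1.3
52 737 y mid -0.94 w 20.0 top z -8.7
60 1822 y mid -0.52 w 21.7 top z -9.4
t 33.85 pos [601.4 -51.1  68.7] shift mm [-78.7   1.7   6.7] scaled [-0.984  0.021  0.083] turn deg [-0.  -0.  -0.1] scaled [-0.     -0.0001 -0.0008]
[-0.57530637 -0.12747695  0.20610107] 27.13159911032644
62 156 [593.2 610.8] 74.1
65 407 [592.5 610.7] 74.2
68 646 [593.  610.4] 73.5
71 203 [597.4 606.4] 69.7
74 212 [597.1 606.7] 69.8
77 214 [597.3 606.7] 69.9
80 218 [597.2 606.5] 70.0
83 217 [597.2 606.6] 70.0
86 224 [597.2 606.6] 70.0
89 220 [597.4 606.6] 70.2
92 232 [597.3 606.6] 70.3
95 224 [597.3 606.6] 70.5
```

Request:
arm_command --rows '[0,0,0,0,0,0.03,-1,0,0,0,0,0,0.03,-1,0,0,0,0,0,0.03,-1,0,0,0,0,0,0.03,-1,0,0,0,0,0,0.03,-1]'

```text
t: 34.35
ee_pos: [601.3, -51.2, 66.3]
orientation: [-2.393, -2.035, -0.0]
ft_force: [-0.1, 0.3, -1.1]
width: 0.4
grasp_force: 0.0
```

Request:
arm_command --rows '[0,0,0,0.04,0,0,-1,0,0,0,0.08,0,0,-1,0,0,0,0.12,0,0,-1,0,0,0,0.12,0,0,-1]'

```text
t: 34.75
ee_pos: [603.0, -41.4, 66.3]
orientation: [-2.392, -2.036, -0.0]
ft_force: [0.5, -0.3, -0.4]
width: 0.1
grasp_force: 0.0
```

```bash
python3 st.py
```

```text
t 34.75 XYZ [601.9  54.5  66.3] F [ 0.5 -0.2 -0.4] M [-0.11  0.03  0.01] yaw -9.21 toolx z 0.0003 w 0.1 0.0
```

Request:
arm_command --rows '[0,0,0,0.03,0,0,-1,0,0,0,0.05,0,0,-1,0,0,0,0.08,0,0,-1,0,0,0,0.08,0,0,-1]'

```text
t: 35.15
ee_pos: [604.0, -35.2, 66.3]
orientation: [-2.393, -2.035, -0.0]
ft_force: [0.5, 0.4, 0.7]
width: 0.6
grasp_force: 0.0
```

```bash
python3 st.py; python3 pin2.py
```

```text
t 35.15 XYZ [601.9  60.7  66.3] F [0.5 0.5 0.7] M [-0.05  0.04  0.04] yaw -9.23 toolx z 0.0004 w 0.6 0.0
n 20241 x 15.0 108.9
20 1118 y mid -0.09 w 16.8 top z -8.2
28 579 y mid -0.12 w 9.4 top z -4.7
36 632 y mid -0.72 w 20.5 top z -11.1
44 1704 y mid -0.57 w 21.5 top z -11.8
52 1790 y mid -0.54 w 21.6 top z -11.7
60 1730 y mid -0.63 w 21.7 top z -19.1
t 35.2 pos [603.9 -35.4  66.3] shift mm [-94.6   1.7   4.3] scaled [-1.183  0.021  0.053] turn deg [-0.  -0.  -0.1] scaled [-0.     -0.0001 -0.0008]
[ 0.68578973 -0.59287015  0.35438387] 0.3267544670725979
```

Request:
arm_command --rows '[0,0,0,0.03,0,0,-1,0,0,0,0.06,0,0,-1,0,0,0,0.09,0,0,-1,0,0,0,0.09,0,0,-1]'

```text
t: 35.6
ee_pos: [605.2, -28.1, 66.3]
orientation: [-2.393, -2.035, -0.0]
ft_force: [-0.3, -0.3, 0.5]
width: 0.4
grasp_force: 0.0
```

```bash
python3 st.py
```

```text
t 35.6 XYZ [602.   68.   66.3] F [-0.2 -0.3  0.5] M [-0.11  0.11 -0.01] yaw -9.23 toolx z 0.0004 w 0.4 0.0
```

Request:
arm_command --rows '[0,0,0,0.03,0,0,-1,0,0,0,0.06,0,0,-1,0,0,0,0.09,0,0,-1,0,0,0,0.09,0,0,-1]'

```text
t: 36.0
ee_pos: [606.3, -21.0, 66.3]
orientation: [-2.393, -2.035, -0.0]
ft_force: [-0.2, -0.2, 0.5]
width: 0.5
grasp_force: 0.0
```

```bash
python3 st.py; python3 pin2.py|head -5
```

```text
t 36.0 XYZ [602.   75.2  66.3] F [-0.2 -0.2  0.5] M [-0.09  0.07 -0.04] yaw -9.23 toolx z 0.0004 w 0.5 0.0
n 21982 x 15.0 106.7
20 954 y mid -0.15 w 17.1 top z -8.4
28 1487 y mid -0.58 w 21.6 top z -11.7
36 1639 y mid -0.55 w 21.7 top z -11.7
44 1428 y mid -0.62 w 21.6 top z -18.1
```

Request:
arm_command --rows '[0,0,0,0.02,0,0,-1,0,0,0,0.04,0,0,-1,0,0,0,0.04,0,0,-1]'

```text
t: 36.35
ee_pos: [606.8, -18.0, 66.3]
orientation: [-2.393, -2.035, -0.0]
ft_force: [-0.2, 0.2, 0.2]
width: 0.8
grasp_force: 0.0
```

Request:
arm_command --rows '[0,0,0,0.015,0,0,-1,0,0,0,0.025,0,0,-1,0,0,0,0.025,0,0,-1]'

```text
t: 36.65
ee_pos: [607.1, -16.1, 66.3]
orientation: [-2.393, -2.035, -0.0]
ft_force: [-1.1, 0.6, 0.0]
width: 0.5
grasp_force: 0.0
```

```bash
python3 st.py
python3 - <<'E'
from h import *
im,d,K,c=grab("wrist"); P=cloud(d,K,c); e=np.radians(-9.1); B=np.array([[np.cos(e),np.sin(e)],[-np.sin(e),np.cos(e)]])
Q=P[...,:2]@B.T
for y in range(84,106,1):
    s=(abs(Q[...,0]-602)<3)&(P[...,2]>58)&(P[...,2]<85)&(d>0)&(Q[...,1]>=y)&(Q[...,1]<y+1)
    if s.sum()>5: print(y,s.sum(),np.median(P[s][:,2]).round(1))
E
```

```text
t 36.65 XYZ [602.   80.1  66.3] F [-1.2  0.4  0. ] M [-0.08  0.05  0.02] yaw -9.24 toolx z 0.0003 w 0.5 0.0
90 122 78.4
91 36 78.7
92 85 79.1
93 42 75.7
94 40 75.7
95 46 75.8
96 51 75.7
97 53 75.4
98 37 74.6
99 16 77.3
100 47 77.4
101 49 77.2
102 47 77.3
103 43 77.3
104 49 77.3
105 43 77.3
```

Request:
arm_command --rows '[0,0,0,0.012,0,0,-1,0,0,0,0.012,0,0,-1]'

```text
t: 36.9
ee_pos: [607.2, -15.2, 66.3]
orientation: [-2.393, -2.035, -0.0]
ft_force: [0.0, -0.6, 0.1]
width: 0.9
grasp_force: 0.0
```

Request:
arm_command --rows '[0,0,0,0.012,0,0,-1,0,0,0,0.012,0,0,-1]'

```text
t: 37.1
ee_pos: [607.3, -14.7, 66.3]
orientation: [2.393, 2.035, -0.001]
ft_force: [-0.4, -4.1, 0.8]
width: 0.6
grasp_force: 2.0
```

```bash
python3 st.py
```

```text
t 37.1 XYZ [602.   81.5  66.3] F [ 0.2 -4.1  0.8] M [-0.71  0.1   0.  ] yaw -9.23 toolx z -0.0004 w 0.6 2.0
```

Request:
arm_command --rows '[0,0,0,-0.05,0,0,-1,0,0,0,-0.3,0,0,-1,0,0,0,-0.6,0,0,-1,0,0,0,-0.8,0,-0.3,-1,0,0,0,-0.8,0,-0.8,-1]'

```text
t: 37.6
ee_pos: [594.8, -79.0, 128.5]
orientation: [-2.392, -2.03, 0.006]
ft_force: [1.1, 0.4, -0.7]
width: 0.4
grasp_force: 0.0
```

Request:
arm_command --rows '[0,0,0,0.5,0,-0.4,-1,0,0,0,0.8,0,-0.6,-1,0,0,0,0.8,0,-0.6,-1,0,0,0,0.8,0,-0.6,-1]'

```text
t: 38.0
ee_pos: [607.3, -14.1, 178.3]
orientation: [-2.392, -2.037, -0.001]
ft_force: [-1.2, -1.0, -0.2]
width: 0.2
grasp_force: 0.0
```

```bash
python3 st.py
python3 - <<'E'
from h import *
im,d,K,c=grab("wrist"); save("end",im); P=cloud(d,K,c); e=np.radians(-9.1); B=np.array([[np.cos(e),np.sin(e)],[-np.sin(e),np.cos(e)]])
Q=P[...,:2]@B.T; hsv=cv2.cvtColor(im,cv2.COLOR_RGB2HSV).astype(int); st=(hsv[...,1]<60)&(hsv[...,2]>110)&(d>0)&(P[...,2]>55)&(P[...,2]<95)
for y in list(range(88,104,2))+list(range(104,240,6)):
    s=st&(abs(Q[...,0]-602)<14)&(Q[...,1]>=y)&(Q[...,1]<y+2)
    if s.sum()>10: print(y,s.sum(),"X",np.percentile(Q[s][:,0],[3,97]).round(1),"Z",np.percentile(P[s][:,2],[50,90]).round(1))
E
```

```text
t 38.0 XYZ [601.8  82.1 178.3] F [-1.1 -1.2 -0.2] M [-0.08  0.05  0.02] yaw -9.17 toolx z 0.0003 w 0.2 0.0
94 78 X [593.8 610.1] Z [74.8 76.1]
96 92 X [593.6 610.3] Z [74.6 76. ]
98 60 X [592.4 610.6] Z [76.6 77.9]
100 121 X [591.4 611.9] Z [77.1 78.2]
102 112 X [591.4 611.7] Z [77.3 78.3]
104 121 X [591.4 611.6] Z [77.4 78.1]
110 130 X [591.4 612.2] Z [77.3 78.2]
116 118 X [591.5 612.2] Z [77.2 78.2]
122 162 X [589.1 611.8] Z [85.4 86.3]
128 135 X [588.6 612.3] Z [85.4 86.5]
134 176 X [588.7 612.2] Z [85.3 86.3]
140 138 X [588.8 612.2] Z [85.4 86.3]
146 76 X [589.5 606.2] Z [70.2 71.9]
152 117 X [591.5 612.4] Z [78.2 79.2]
158 155 X [591.6 612.3] Z [78.2 79.1]
164 154 X [591.6 612.3] Z [78.2 79.1]
170 69 X [597.2 610.9] Z [70.5 82. ]
176 177 X [588.8 612.4] Z [85.3 86.1]
182 177 X [589.  612.3] Z [85.2 86.3]
188 187 X [588.8 612.5] Z [85.3 86.4]
194 185 X [588.6 612.7] Z [85.3 86.4]
200 171 X [592.1 612. ] Z [78.1 79.1]
206 152 X [592.2 612.4] Z [78.1 79. ]
212 166 X [592.3 612.3] Z [78.2 79. ]
218 116 X [592.3 612.3] Z [78.1 79. ]
224 50 X [599. 606.] Z [69.6 70.8]
```

```bash
python3 -c "
from workcell import ctrl
print(ctrl.close_job())"
```

```text
the job is handed in; nothing more can be done
None
```

The job is handed in at about 38 s: the lid is home and closed, and the pin is through all five knuckles with its head flush on the loose end knuckle. The gripper was clear and touching nothing, and the jar, hammer and block were left alone. The hand-in call returned no verdict, so this rests on my last camera measurement.

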